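Change the batch of mounts on the inspection stand

ROBOT

A 6-joint arm with a two-finger parallel gripper is mounted at the origin on a cart in front of the work surface, level with it; the furniture and walls round the work are solid. World frame = base frame: x ahead of the robot, y to its left, z up, the work surface at z = 0. Lengths are in m, angles in rad, forces in N, time in s.
With the tool pointing down it reaches from about 0.35 to 0.975 m from the base axis. Payload 4.9 kg.
Tool frame: the origin (TCP) lies midway between the tips of the shut fingers; the grasp point (between the pads) lies 19 mm behind it; z points along the fingers, x is the direction in which the jaws open and shut, and the axes are right-handed (so a half turn about z gives the same grasp; the last joint's range is limited). The gripper opens to 85 mm and grips with 20 to 120 N. Pads are 22 mm wide; open, the fingers measure 114 mm over their backs; the gripper's body (76 mm by 85 mm) begins 54 mm behind the grasp point. The pads swing forward as they close: fully open they stand 13 mm farther back than shut.
Start: joints at [1.051, 0.053, 1.613, -0, 1.476, -0.119], TCP at [0.244, 0.575, 0.231] pointing down, gripper open.
Joint ranges: [-3.01, 3.01], [-1.01, 2.22], [0.06, 2.58], [-1.02, 4.17], [0.09, 2.62], [-3.14, 3.14]. Speed limits (rad/s): [2.57, 2.57, 3.14, 3.14, 3.14, 3.14].

INTERFACE

Orientations are given as a rotation vector (axis times angle).
In Python, from station import ctrl gives the robot as it stands.
- The arm moves only by the tool step_arm, never from a script. Its argument "increments" is text: rows parted by semicolons, each of 6 numbers parted by spaces: the shift along the tool's x, y, z as a fraction of full scale, then the turn, a rotation vector about the tool's x, y, z as a fraction of full scale. In form: x y z rx ry rz; .... A call has 1 to 12 rows; each row shifts and turns the commanded pose from where the row before left it, along the tool's axes as they then stand; what a row does not reach is not made up. Full scale, the value 1, is 0.025 m for a shift and 0.1 rad for a turn. A row lasts 1/12 s, in which the tool goes at most 41.7 mm and 7.16 degrees, less where a joint would pass 70% of its speed; a pose out of reach is approached as far as the arm can. A call with a number of a shift or a turn outside -1 to 1 is refused whole. A call with a gripper value outside its range is refused whole. "fingers" is the opening, from -1 (shut) to 1 (fully open), so that 0 is half open, set as the call begins (left out, the last holds). The fingers move at their own pace and stop on an object; "newtons" is the grip in N (left out, the last holds). Time passes only in rows, so rows that do not move let the fingers close. It gives the time, the measured TCP pose, the force and the opening at its end, in the units of the state.
- ctrl.get_obs(): the state, without advancing time (a new reading comes with each control period).
- ctrl.get_image(name): name is "scene" or "top" or "wrist"; returns a dict with "pixels" (400x640x3 uint8, red, green, blue), "intrinsics" (3x3 intrinsics, pixels), "distortion" ([k1, k2, p1, p2, k3] as OpenCV has them; the pictures are not rectified), "eye" and "orientation" of the camera in the world. Camera axes: x right, y down, z forward; pixel columns grow to the right and rows downward; lengths in m; the calibration is good to about 2 mm. A picture is of the moment at which its call begins. There is no depth.
- ctrl.finish_job(): hands the job in, once; it reports no verdict.
The state is a dict: "t": time; "q": joint angles; "dq": joint speeds; "effort": joint torques, N m; "tool_pos": TCP position; "tool_rot": TCP orientation; "contact_force": force on the tool from outside, world axes, zero at the start; "wrist_torque": the same for the moment, N m; "opening": finger opening in m.
Only numpy, scipy, OpenCV 4.12 (cv2) and the standard library are available. Lean on these libraries where they do the work, as an engineer would, in place of code of your own. Each camera call takes 0.05 s, during which the arm holds its last target.

TASK

Change the batch on the inspection stand: pull its carriage fully out to the front stop, slide back the cover of the dry box and put every mounted specimen from the carriage into the box, polished face up and flat on the floor of a compartment of its own, then slide the cover fully shut. Seat each mount that waits on the drying mat flat in a pocket of the carriage, polished face up, and push the carriage all the way home under the light panel; leave everything else where it stands.

Things in the scene. Friction and masses are not known exactly. Their poses are not given: they have to be found in the camera images.
- stand: fixed inspection stand: grey base plate 310 x 150 mm, two guide rods, and at its back a column (300 mm high) with a camera, a lens and a flat black light panel (82 x 122 mm, underside 66 mm above the bench, front edge at x = +30 mm of this frame). Origin on the bench under the base; its +x axis runs along the rods from the front (robot's side) to the column, +y to the left of that, z up
- carriage (a joint): slide of the carriage along the rods, m: 0 = home, at the rear stop under the light panel; 0.14 = fully out, at the front stop. Friction about 2 N; it stays where it is left
- carriage_pull (a point): centre of the carriage's pull: an upright black bar, 74 mm long across the rods (stand's y), 12 mm thick along them, from 26 to 64 mm above the bench; this point is 54 mm up. It moves with the carriage; pinch it from above and push or pull. With the carriage home its rear face is 55 mm in front of the light panel
- carriage_top (a point): centre of the carriage plate's top face (36 mm above the bench), axes parallel to the stand's; aluminium plate 90 mm along the rods x 116 mm across. Four round pockets, 36 mm wide and 5 mm deep (floors 31 mm above the bench), lie at x = +-21 mm, y = +-29 mm of this point. The pull bar lies 106 mm in front of it. When the carriage is fully out all pockets are clear of the light panel
- dry_box: fixed grey dry box, 196 mm (its x) x 154 mm (its y), side walls 36 mm high; origin on the bench under its centre, +x from front to back, +y to the left, z up. The front half is the specimen bay: a white insert with four open compartments (each 42 mm along x, 56 mm along y), parted by ribs 4 mm wide and 6 mm high, with a ledge of the same height, 13 mm wide, along the left and right walls; inner floor 6 mm above the bench. The back half is closed by a slotted deck
- cover (a joint): slide of the flat aluminium cover, m: 0 = shut, over the whole specimen bay (its front edge flush with the front wall); 0.092 = fully open, pushed back over the deck. Friction about 1.5 N; it stays where it is left. Its underside is 29 mm above the bench (23 mm above the bay's floor)
- cover_pull (a point): centre of the cover's pull: an upright black bar, 70 mm long across the slide (box's y), 14 mm thick along it (box's x), from 32 to 58 mm above the bench; this point is 46 mm up and 82 mm in front of the box's origin when shut. It moves with the cover to the box's +x as it opens; pinch it from above
- compartment_0 (a point): centre of the floor of the front right compartment of the dry box's bay (6 mm above the bench), axes parallel to the box's
- compartment_1 (a point): centre of the floor of the front left compartment of the dry box's bay (6 mm above the bench), axes parallel to the box's
- compartment_2 (a point): centre of the floor of the back right compartment of the dry box's bay (6 mm above the bench), axes parallel to the box's
- compartment_3 (a point): centre of the floor of the back left compartment of the dry box's bay (6 mm above the bench), axes parallel to the box's
- mount_31_mid (a point): centre (half-way up) of a mounted specimen that has been inspected and starts in a pocket of the carriage: a black resin disc 30 mm in diameter and 15 mm high with a metal piece in its polished top face; z axis out of the polished face. It may be absent (None from the start)
- mount_11_mid (a point): centre (half-way up) of a mounted specimen that has been inspected and starts in a pocket of the carriage: a black resin disc 30 mm in diameter and 16 mm high with a metal piece in its polished top face; z axis out of the polished face. It may be absent (None from the start)
- mount_32_mid (a point): centre (half-way up) of a mounted specimen that has been inspected and starts in a pocket of the carriage: a black resin disc 30 mm in diameter and 17 mm high with a metal piece in its polished top face; z axis out of the polished face. It may be absent (None from the start)
- mount_33_mid (a point): centre (half-way up) of a mounted specimen that has been inspected and starts in a pocket of the carriage: a dark green resin disc 30 mm in diameter and 19 mm high with a metal piece in its polished top face; z axis out of the polished face. It may be absent (None from the start)
- mount_12_mid (a point): centre (half-way up) of a mounted specimen that waits for inspection on the drying mat: a dark green resin disc 30 mm in diameter and 19 mm high, polished face up, z axis out of that face. It may be absent (None from the start)
- mount_41_mid (a point): centre (half-way up) of a mounted specimen that waits for inspection on the drying mat: a black resin disc 30 mm in diameter and 18 mm high, polished face up, z axis out of that face. It may be absent (None from the start)
- drying_mat: thin white ribbed mat fixed on the bench, 66 mm (its x) x 112 mm (its y), 3 mm thick; origin under its centre. The waiting mounts stand on it, about 56 mm apart along its y
- petri_mid (a point): middle of a clear lidded dish, 63 mm wide and 14 mm high: a bystander
- cleaner_mid (a point): middle of a small bottle with a blue cap, 35 mm wide and 98 mm high: a bystander
Things that resemble listed ones, but are neither listed nor needed, are in the scene too. What is shaped like the part that bears mount_12_mid but red is not meant.

How it is judged:
On the way, in this order (a step that is already met when the one before it is completed fails the run):
1. the carriage has been pulled out to its front stop (to within 6 mm) (value of joint carriage above 0.134 m), for 0.2 s.
2. every mount that was on the carriage lies flat, polished face up, on the floor of a compartment of the dry box (x of mount_31_mid in the frame of dry_box between -0.092 and -0.007 m and y of mount_31_mid in the frame of dry_box between -0.066 and 0.066 m and z of mount_31_mid in the frame of dry_box between 0.005 and 0.0185 m and angle between each of mount_31_mid, mount_11_mid, mount_32_mid, mount_33_mid's own z axis and vertical below 0.12 rad and x of mount_11_mid in the frame of dry_box between -0.092 and -0.007 m and y of mount_11_mid in the frame of dry_box between -0.066 and 0.066 m and z of mount_11_mid in the frame of dry_box between 0.005 and 0.0185 m and x of mount_32_mid in the frame of dry_box between -0.092 and -0.007 m and y of mount_32_mid in the frame of dry_box between -0.066 and 0.066 m and z of mount_32_mid in the frame of dry_box between 0.005 and 0.0185 m and x of mount_33_mid in the frame of dry_box between -0.092 and -0.007 m and y of mount_33_mid in the frame of dry_box between -0.066 and 0.066 m and z of mount_33_mid in the frame of dry_box between 0.005 and 0.0185 m), for 0.2 s.
At the end, for the whole second after the job is handed in: the inspected mounts lie flat on the floor of the dry box's compartments and the waiting ones in the carriage's pockets (down to 2.5 mm), polished face up (0.12 rad); the cover is shut to 4 mm and the carriage home to 5 mm (all of step 2 and x of mount_12_mid in the frame of carriage_top between -0.045 and 0.045 m and y of mount_12_mid in the frame of carriage_top between -0.058 and 0.058 m and z of mount_12_mid in the frame of carriage_top between 0 and 0.007 m and angle between each of mount_12_mid, mount_41_mid's own z axis and vertical below 0.12 rad and x of mount_41_mid in the frame of carriage_top between -0.045 and 0.045 m and y of mount_41_mid in the frame of carriage_top between -0.058 and 0.058 m and z of mount_41_mid in the frame of carriage_top between 0 and 0.0065 m and value of joint cover below 0.004 m and value of joint carriage below 0.005 m); the robot touches nothing.
It fails at once if the lidded dish is moved more than 4 cm (distance of petri_mid from where it was at the start of the episode above 0.04 m).
It fails at once if the blue-capped bottle is moved more than 4 cm (distance of cleaner_mid from where it was at the start of the episode above 0.04 m).
Of mount_31, mount_11, mount_32, mount_33 only 2 to 4 are there at a start; the rules pass over those that are not, and their reading is None.
Of mount_12, mount_41 only 1 to 2 are there at a start; the rules pass over those that are not, and their reading is None.
At some moment in a run one of mount_31, mount_11, mount_32, mount_33, mount_12, mount_41 may be knocked a few centimetres aside while the robot is not near it.
Once in a run the grip may slacken for a moment while it holds something.
It also fails if it takes over 210 s, if anything falls off the work surface, if the arm or the gripper's body presses on something with over 40 N, if the wrist force passes 120 N, or if a joint passes its speed limit or range.

## Working session

There is one attempt and no reset: what is moved stays moved. The work goes in short steps, Python scripts to look and compute and a tool call to move; the robot and the scene stay as the last step left them, time stands still between calls to the robot, and variables do not carry over. Pictures are saved under pics/ and viewed, and the job is handed in when it is done.

Besides the shell and the picture viewer there is one more tool, called as name(argument=value, ...) on one line, values as JSON. step_arm: Moves the arm, as the interface text tells. Shift numbers are shares of 0.025 m and turn numbers shares of 0.1 rad, none past 1 either way. Its arguments: {"type":"object","properties":{"increments":{"type":"string"},"fingers":{"type":"number"},"newtons":{"type":"number"}},"required":["increments"]}

```bash
ls; mkdir -p pics
cat > h.py <<'E'
from station import ctrl
import numpy as np, cv2
from scipy.spatial.transform import Rotation as R
def snap(name,fn=None):
    im=ctrl.get_image(name)
    if fn: cv2.imwrite('pics/'+fn,cv2.cvtColor(im['pixels'],cv2.COLOR_RGB2BGR))
    return im
def rot(im):
    o=np.array(im['orientation'],float)
    return o if o.shape==(3,3) else R.from_rotvec(o).as_matrix()
def ray(im,px):
    p=cv2.undistortPoints(np.array(px,float).reshape(-1,1,2),np.array(im['intrinsics']),np.array(im['distortion'])).reshape(-1,2)
    d=np.c_[p,np.ones(len(p))]@rot(im).T
    return np.array(im['eye']),d
def plane(im,px,z):
    e,d=ray(im,px)
    return e+d*((z-e[2])/d[:,2])[:,None]
def tri(obs):
    A=np.zeros((3,3));b=np.zeros(3)
    for im,px in obs:
        e,d=ray(im,[px]);d=d[0]/np.linalg.norm(d[0]);P=np.eye(3)-np.outer(d,d);A+=P;b+=P@e
    return np.linalg.solve(A,b)
def proj(im,X):
    Rm=rot(im);
    return cv2.projectPoints(np.array(X,float).reshape(-1,3),cv2.Rodrigues(Rm.T)[0],-Rm.T@np.array(im['eye']),np.array(im['intrinsics']),np.array(im['distortion']))[0].reshape(-1,2)
E
python3 - <<'E'
from h import *
for n in ['scene','top','wrist']:
    im=snap(n,n+'0.png'); print(n,im['eye'],im['orientation'],im['intrinsics'],im['distortion'])
print(ctrl.get_obs())
E
```

```text
pics
scene [ 0.16096974 -0.38576451  0.75062257] [-2.23047564  0.64273226 -0.25778512] [[450.88210969   0.         317.23972809]
 [  0.         450.88210969 202.08343928]
 [  0.           0.           1.        ]] [-0.02761759  0.          0.          0.          0.        ]
top [0.47910066 0.28500107 1.12688305] [-2.20166569  2.18211422 -0.07559321] [[386.50921719   0.         320.23531308]
 [  0.         386.50921719 200.43300755]
 [  0.           0.           1.        ]] [-0.07588466  0.          0.          0.          0.        ]
wrist [0.17160898 0.60582684 0.37281974] [2.39110971 1.5841842  0.24785931] [[283.39902407   0.         317.50683452]
 [  0.         283.39902407 196.5001778 ]
 [  0.           0.           1.        ]] [-0.04212192  0.          0.          0.          0.        ]
{'t': 0.15, 'q': array([ 1.05101254e+00,  5.32044052e-02,  1.61398406e+00, -3.37988008e-05,
        1.47600741e+00, -1.19047286e-01]), 'dq': array([ 0.00065351, -0.00116811, -0.00537536, -0.0005589 , -0.00150439,
        0.00067916]), 'effort': array([ 5.70653337e-04, -3.94233656e+01, -3.70724344e+01, -7.19004333e-05,
        4.58422743e-03, -3.02340118e-05]), 'tool_pos': array([0.24360001, 0.57503893, 0.23034268]), 'tool_rot': array([ 2.61850282e+00,  1.73445328e+00, -2.22555249e-03]), 'contact_force': array([ 0.47694429,  0.07989695, -0.10465159]), 'wrist_torque': array([-0.00293648, -0.03904132,  0.02367579]), 'opening': 0.08554371497932352}
```

View pics/scene0.png

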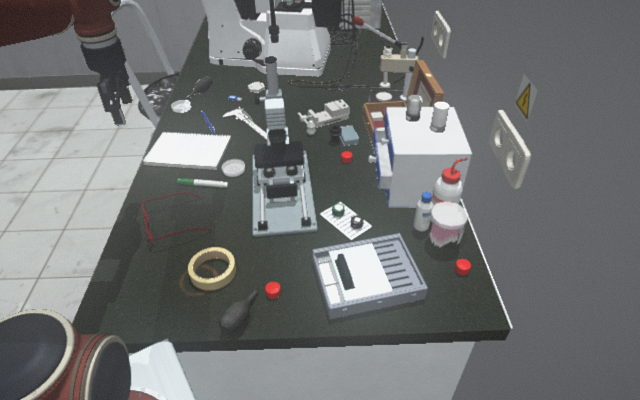

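View pics/top0.png

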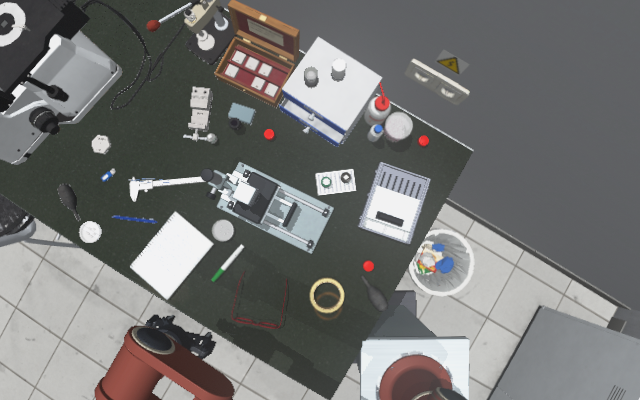

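View pics/wrist0.png

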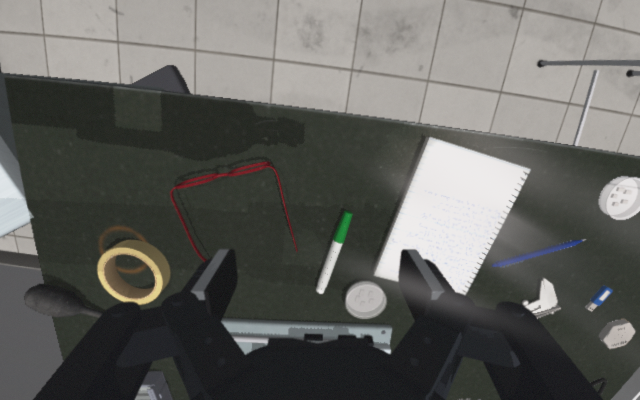

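```bash
cat > crop.py <<'E'
import sys,cv2
f,x0,y0,x1,y1,o=sys.argv[1:]
x0,y0,x1,y1=map(int,(x0,y0,x1,y1))
i=cv2.imread('pics/'+f)[y0:y1,x0:x1]
s=min(800/(x1-x0),600/(y1-y0));cv2.imwrite('pics/'+o,cv2.resize(i,None,fx=s,fy=s,interpolation=cv2.INTER_CUBIC));print(s)
E
python3 crop.py top0.png 200 150 440 270 top0c.png; python3 crop.py scene0.png 220 130 440 320 scene0c.png
python3 - <<'E'
from h import *
im=snap('top')
for n,p,z in [('standcorners',[[217,205],[240,163],[333,210],[313,252]],.01),('box',[[380,164],[430,177],[411,243],[360,229]],.036),('mat',[[326,182],[346,178]],.02),('pull',[[290,215]],.06)]:
    print(n,plane(im,p,z).round(3).tolist())
E
```

```text
3.3333333333333335
3.1578947368421053
standcorners [[0.534, 0.579, 0.01], [0.657, 0.514, 0.01], [0.523, 0.242, 0.01], [0.401, 0.299, 0.01]]
box [[0.654, 0.109, 0.036], [0.618, -0.034, 0.036], [0.43, 0.022, 0.036], [0.469, 0.166, 0.036]]
mat [[0.603, 0.263, 0.02], [0.615, 0.205, 0.02]]
pull [[0.506, 0.362, 0.06]]
```

View pics/top0c.png

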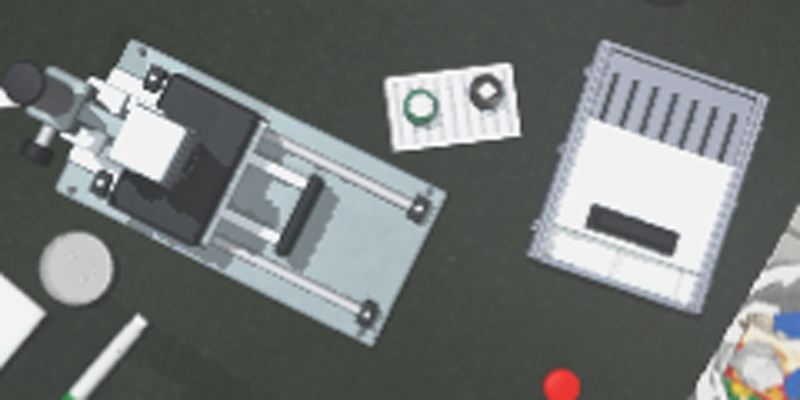

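View pics/scene0c.png

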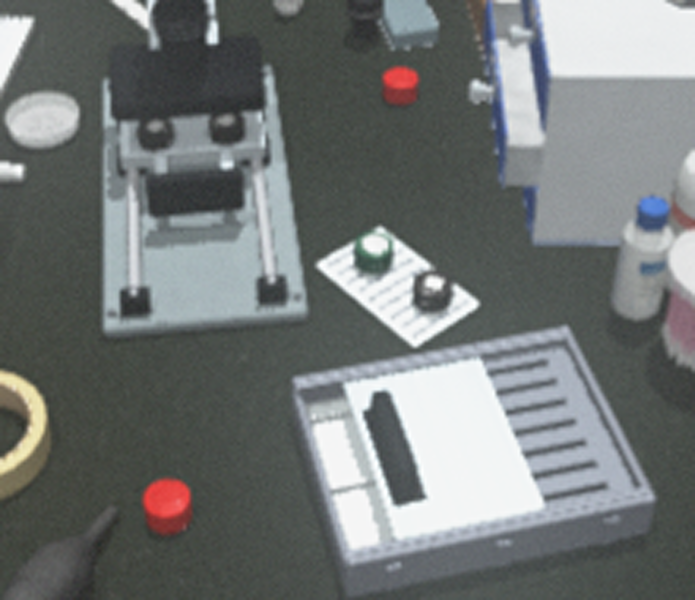

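```bash
cat > plan.py <<'E'
import sys
from h import *
def plan(x,y,z,yawdeg=None):
    o=ctrl.get_obs();Rm=R.from_rotvec(o['tool_rot']).as_matrix()
    yaw=np.degrees(np.arctan2(Rm[1,0],Rm[0,0]))
    d=Rm.T@(np.array([x,y,z])-o['tool_pos'])/.025
    s='shift(units,tool) %s'%d.round(2)
    if yawdeg is not None:
        T=R.from_euler('z',yawdeg,degrees=True).as_matrix()@np.diag([1,-1,-1.])
        s+=' turn %s'%(R.from_matrix(Rm.T@T).as_rotvec()/.1).round(2)
    print('t %.2f pos %s yaw %.1f tilt %s f %s open %.4f'%(o['t'],o['tool_pos'].round(4),yaw,Rm[:,2].round(3),o['contact_force'].round(1),o['opening']));print(s)
if __name__=='__main__':
    a=[float(v) for v in sys.argv[1:]]; plan(*a)
E
python3 plan.py .506 .362 .2 64.2
python3 - <<'E'
from h import *
im=snap('wrist');o=ctrl.get_obs();Rm=R.from_rotvec(o['tool_rot']).as_matrix()
print(Rm.T@(im['eye']-o['tool_pos']),(Rm.T@rot(im)).round(3))
E
```

```text
t 0.20 pos [0.2436 0.5751 0.2305] yaw 67.0 tilt [-0.001 -0.001 -1.   ] f [-0.4  0.2 -0.1] open 0.0855
shift(units,tool) [-3.75 12.99  1.22] turn [-0.    0.01  0.5 ]
[ 1.46808920e-05 -7.83180025e-02 -1.42442053e-01] [[ 1.     0.    -0.001]
 [ 0.     0.951  0.309]
 [ 0.001 -0.309  0.951]]
```

step_arm(increments="-0.3 1 0 0 0 0; -0.3 1 0 0 0 0; -0.3 1 0 0 0 0; -0.3 1 0 0 0 0; -0.3 1 0 0 0 0; -0.3 1 0 0 0 0; -0.3 1 0 0 0 0; -0.3 1 0 0 0 0; -0.3 1 0 0 0 0; -0.3 1 0 0 0 0; -0.3 1 0 0 0 0.5; -0.3 1 0 0 0 0", fingers=0)

```text
t: 1.25
tool_pos: [0.485, 0.3736, 0.2312]
tool_rot: [-2.663, -1.667, 0.0]
contact_force: [-0.2, 0.3, -0.1]
opening: 0.0425
```

```bash
python3 plan.py .506 .362 .2 64.2
python3 - <<'E'
from h import *
snap('wrist','w1.png')
E
```

```text
t 1.25 pos [0.485  0.3736 0.2312] yaw 64.1 tilt [-0. -0. -1.] f [-0.2  0.3 -0.1] open 0.0425
shift(units,tool) [-0.05  0.96  1.25] turn [-0.    0.   -0.02]
```

View pics/w1.png

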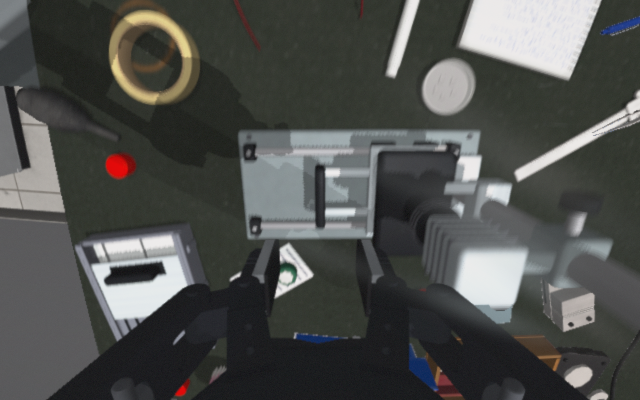

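```bash
python3 crop.py w1.png 220 110 500 260 w1c.png
python3 - <<'E'
from h import *
im=snap('wrist');t=snap('top')
px=[[320.5,196.5]];print(plane(im,px,.064),plane(t,[[290.6,214.5]],.064),tri([(im,px[0]),(t,[290.6,214.5])]))
print(plane(im,[[240,133],[478,130],[248,239.5],[320.5,165],[320.5,228]],.012))
E
```

```text
2.857142857142857
[[0.51005518 0.36337331 0.064     ]] [[0.50706356 0.36048745 0.064     ]] [0.50825572 0.36200219 0.0657412 ]
[[0.40559259 0.30203629 0.012     ]
 [0.53337996 0.57394692 0.012     ]
 [0.5382779  0.23585016 0.012     ]
 [0.48695307 0.37505613 0.012     ]
 [0.56721488 0.33613856 0.012     ]]
```

View pics/w1c.png

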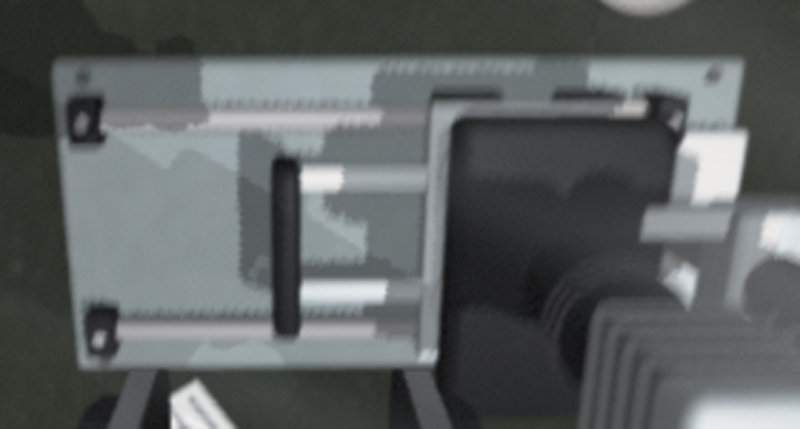

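```bash
python3 plan.py .5085 .362 .040 64.5
```

```text
t 1.40 pos [0.485  0.3734 0.231 ] yaw 64.0 tilt [-0.001 -0.    -1.   ] f [ 0.2  0.3 -0.6] open 0.0428
shift(units,tool) [0.   1.05 7.64] turn [-0.    0.   -0.09]
```

step_arm(increments="0 0.5 0.5 0 0 -0.1; 0 0.5 1 0 0 0; 0 0.05 1 0 0 0; 0 0 1 0 0 0; 0 0 1 0 0 0; 0 0 1 0 0 0; 0 0 1 0 0 0; 0 0 0.7 0 0 0; 0 0 0.45 0 0 0; 0 0 0 0 0 0")

```text
t: 2.23
tool_pos: [0.505, 0.3628, 0.0367]
tool_rot: [-2.652, -1.683, 0.009]
contact_force: [-1.0, 0.2, -0.9]
opening: 0.0425
```

step_arm(increments="0 0 0 0 0 0; 0 0 0 0 0 0; 0 0 0 0 0 0; 0 0 0 0 0 0; 0 0 0 0 0 0; 0 0 0 0 0 0", fingers=-1, newtons=40)

```text
t: 2.73
tool_pos: [0.509, 0.3643, 0.0423]
tool_rot: [-2.653, -1.681, -0.006]
contact_force: [-1.8, 1.6, 5.3]
opening: 0.0109
```

step_arm(increments="-0.4 0 0 0 0 0; -0.5 0 0 0 0 0; -0.5 0 0 0 0 0; -0.5 0 0 0 0 0; -0.5 0 0 0 0 0; -0.5 0 0 0 0 0; -0.5 0 0 0 0 0; -0.4 0 0 0 0 0; 0 0 0 0 0 0")

```text
t: 3.48
tool_pos: [0.4671, 0.277, 0.0422]
tool_rot: [-2.654, -1.68, -0.001]
contact_force: [-6.2, -0.3, 10.8]
opening: 0.0108
```

step_arm(increments="-0.2 0 0 0 0 0; -0.2 0 0 0 0 0; -0.2 0 0 0 0 0; 0 0 0 0 0 0")

```text
t: 3.82
tool_pos: [0.461, 0.2643, 0.0422]
tool_rot: [-2.653, -1.68, -0.002]
contact_force: [-5.7, 1.6, 11.2]
opening: 0.0114
```

step_arm(increments="-0.2 0 -0.05 0 0 0; -0.2 0 -0.05 0 0 0; -0.2 0 0 0 0 0; 0 0 0 0 0 0")

```text
t: 4.15
tool_pos: [0.4536, 0.249, 0.0422]
tool_rot: [2.654, 1.681, -0.003]
contact_force: [-3.5, -0.3, 1.7]
opening: 0.0111
```

step_arm(increments="-0.2 0 0 0 0 0; -0.2 0 0 0 0 0; 0 0 0 0 0 0; 0 0 0 0 0 0")

```text
t: 4.48
tool_pos: [0.4494, 0.2403, 0.0423]
tool_rot: [2.653, 1.682, -0.004]
contact_force: [-3.0, -0.6, 1.2]
opening: 0.0111
```

```bash
python3 - <<'E'
from h import *
snap('scene','s2.png');snap('top','t2.png');snap('wrist','w2.png')
E
python3 crop.py top0.png 200 150 440 270 a.png;python3 crop.py t2.png 200 150 440 270 t2c.png;python3 crop.py s2.png 220 130 440 320 s2c.png
```

```text
3.3333333333333335
3.3333333333333335
3.1578947368421053
```

View pics/t2c.png

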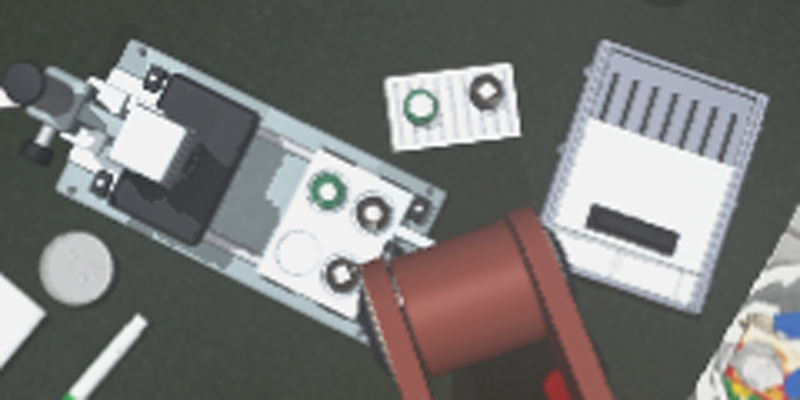

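View pics/s2c.png

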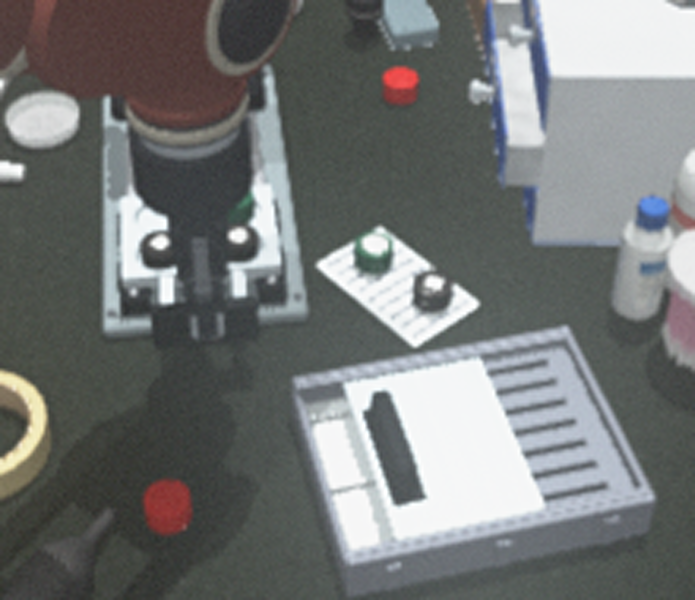

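View pics/w2.png

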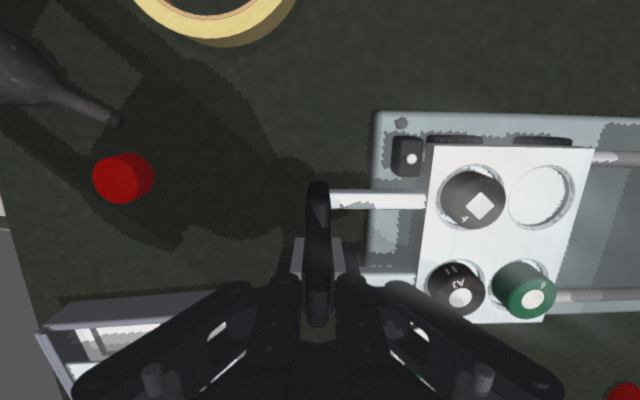

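step_arm(increments="-0.2 0 0 0 0 0; -0.2 0 0 0 0 0; 0 0 0 0 0 0; 0 0 0 0 0 0")

```text
t: 4.97
tool_pos: [0.4489, 0.2391, 0.0424]
tool_rot: [-2.647, -1.675, -0.03]
contact_force: [13.6, 31.7, -23.9]
opening: 0.011
```

step_arm(increments="-0.15 0 0 0 0 0; -0.15 0 0 0 0 0; 0 0 0 0 0 0; 0 0 0 0 0 0")

```text
t: 5.3
tool_pos: [0.4489, 0.2389, 0.0425]
tool_rot: [-2.642, -1.667, -0.057]
contact_force: [29.3, 60.9, -45.6]
opening: 0.0114
```

step_arm(increments="0.3 0 0 0 0 0; 0.3 0 0 0 0 0; 0 0 0 0 0 0; 0 0 0 0 0 0")

```text
t: 5.63
tool_pos: [0.4489, 0.2392, 0.0423]
tool_rot: [-2.652, -1.682, 0.0]
contact_force: [-1.1, 2.9, -2.3]
opening: 0.0109
```

step_arm(increments="0 0 0 0 0 0; 0 0 0 0 0 0; 0 0 -0.5 0 0 0; 0 0 -1 0 0 0; 0 0 -1 0 0 0; 0 0 -1 0 0 0; 0 0 -1 0 0 0; 0.8 0.3 -1 0 0 0; 0.8 0.3 -1 0 0 0; 0.8 0.4 -1 0 0 0; 0.8 0.4 -0.5 0 0 0; 0 0 0 0 0 0", fingers=0)

```text
t: 6.63
tool_pos: [0.5191, 0.298, 0.2491]
tool_rot: [2.651, 1.681, 0.017]
contact_force: [-0.3, -0.4, -0.1]
opening: 0.0423
```

```bash
python3 plan.py .535 .315 .24 64.5;python3 - <<'E'
from h import *
snap('wrist','w3.png')
snap('top','t3.png')
E
python3 crop.py t3.png 200 150 440 270 t3c.png
```

```text
t 6.63 pos [0.5191 0.298  0.2491] yaw 64.7 tilt [ 0.01   0.004 -1.   ] f [-0.3 -0.4 -0.1] open 0.0423
shift(units,tool) [0.89 0.28 0.37] turn [ 0.07 -0.08  0.04]
3.3333333333333335
```

View pics/w3.png

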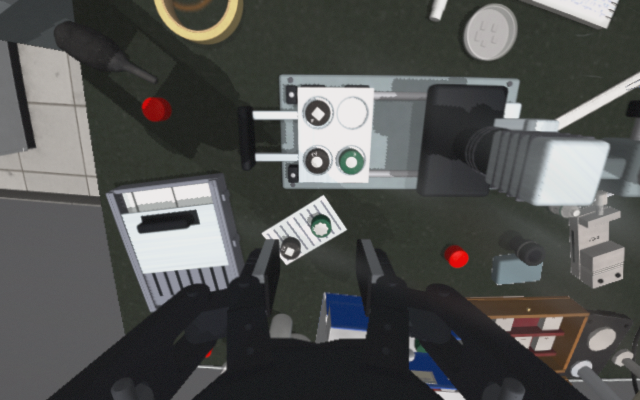

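View pics/t3c.png

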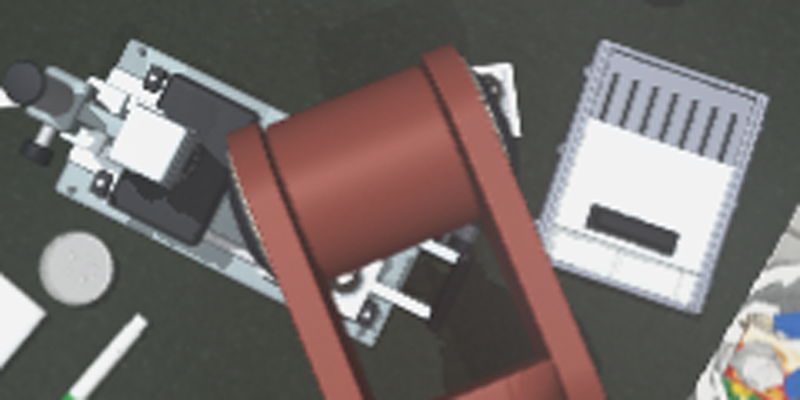

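```bash
python3 - <<'E'
from h import *
im=snap('wrist','w4.png');t=snap('top')
print('pull w',plane(im,[[167,222]],.058),'pull top',plane(t,[[200+632/3.3333,150+229/3.3333]],.058))
print('front corners', plane(im,[[108,190],[226,173]],.036))
print('carr corners',plane(im,[[298,87],[375,88],[370,182],[300,182]],.036))
E
python3 crop.py w4.png 240 60 440 210 w4c.png
python3 plan.py .49 .083 .24 -17
```

```text
pull w [[0.49067954 0.09598565 0.058     ]] pull top [[0.49793478 0.08652413 0.058     ]]
front corners [[0.42154342 0.03393336 0.036     ]
 [0.46991594 0.18887048 0.036     ]]
carr corners [[0.41732848 0.31744233 0.036     ]
 [0.45643855 0.39815932 0.036     ]
 [0.55918627 0.35000217 0.036     ]
 [0.52088669 0.26884165 0.036     ]]
4.0
t 6.83 pos [0.514  0.2954 0.2418] yaw 64.7 tilt [-0.002 -0.001 -1.   ] f [ 0.4 -0.7 -0.6] open 0.0423
shift(units,tool) [-8.09  2.76  0.08] turn [ 0.    0.02 14.26]
```

View pics/w4c.png

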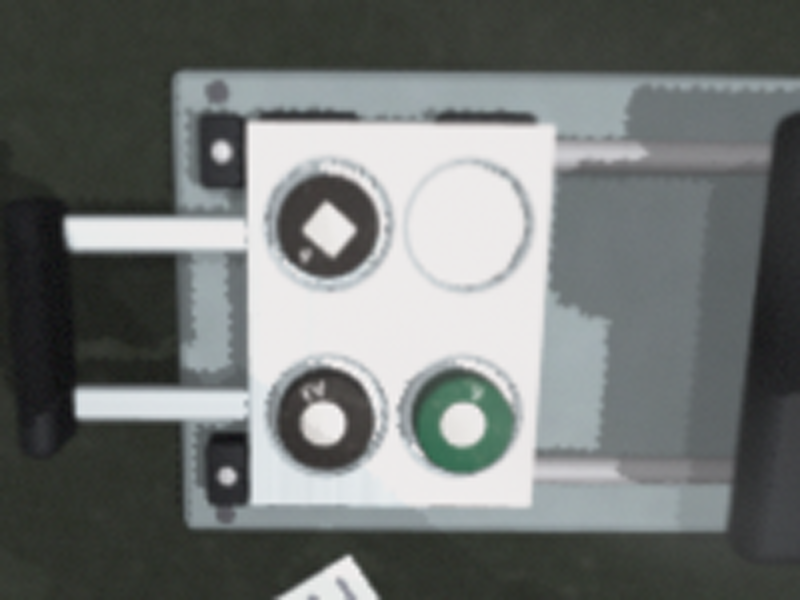

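step_arm(increments="-1 0.35 0 0 0 0; -1 0.35 0 0 0 0; -1 0.35 0 0 0 0; -1 0.35 0 0 0 0; -1 0.35 0 0 0 0; -1 0.35 0 0 0 0; -1 0.35 0 0 0 0; -1 0.3 0 0 0 0; 0 0 0 0 0 1; 0 0 0 0 0 1; 0 0 0 0 0 1; 0 0 0 0 0 1")

```text
t: 7.83
tool_pos: [0.4901, 0.0853, 0.2411]
tool_rot: [-2.937, -1.112, 0.004]
contact_force: [-0.4, -0.2, 0.6]
opening: 0.0426
```

step_arm(increments="0 0 0 0 0 1; 0 0 0 0 0 1; 0 0 0 0 0 1; 0 0 0 0 0 1; 0 0 0 0 0 1; 0 0 0 0 0 1; 0 0 0 0 0 1; 0 0 0 0 0 1; 0 0 0 0 0 1; 0 0 0 0 0 1; 0 0 0 0 0 0.3; 0 0 0 0 0 0")

```text
t: 8.83
tool_pos: [0.4902, 0.0857, 0.2411]
tool_rot: [3.105, -0.471, -0.004]
contact_force: [0.2, -0.2, -0.6]
opening: 0.0424
```

```bash
python3 plan.py .49 .083 .24 -17;python3 - <<'E'
from h import *
snap('wrist','w5.png')
E
```

```text
t 8.83 pos [0.4902 0.0857 0.2411] yaw -17.2 tilt [-0.002 -0.    -1.   ] f [ 0.2 -0.2 -0.6] open 0.0424
shift(units,tool) [0.02 0.11 0.05] turn [ 0.01  0.02 -0.04]
```

View pics/w5.png

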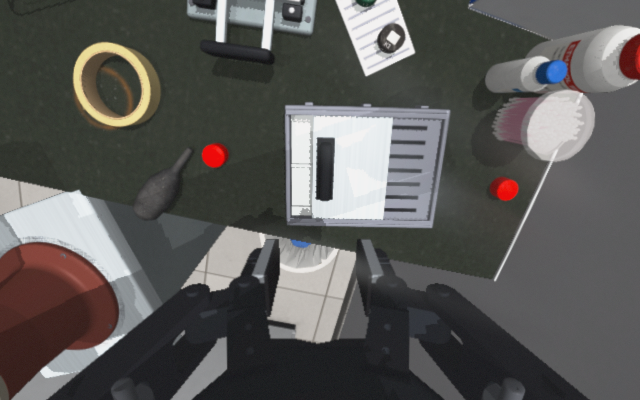

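```bash
python3 crop.py w5.png 270 90 470 240 w5c.png
python3 - <<'E'
from h import *
im=snap('wrist')
print('pull w',plane(im,[[326,168]],.058),tri([(im,[326,168]),(snap('top'),[200+632/3.3333,150+229/3.3333])]))
c=plane(im,[[286,107],[449,110],[433,228],[288,224]],.036);print(c,c.mean(0),np.degrees(np.arctan2(*(c[1]-c[0])[1::-1])),np.degrees(np.arctan2(*(c[2]-c[3])[1::-1])))
E
```

```text
4.0
pull w [[0.50285939 0.09041137 0.058     ]] [ 0.49942921  0.06882019 -0.03950346]
[[ 0.47808848  0.16962827  0.036     ]
 [ 0.66194805  0.11018915  0.036     ]
 [ 0.61654673 -0.03568463  0.036     ]
 [ 0.43176786  0.02763248  0.036     ]] [0.54708778 0.06794132 0.036     ] -17.915264977365613 -18.914753929102805
```

View pics/w5c.png

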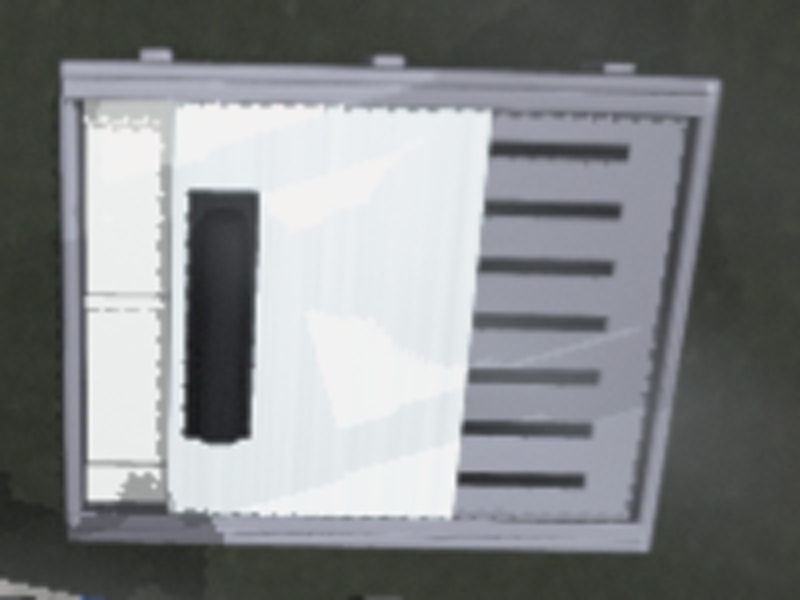

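```bash
python3 plan.py .5005 .0885 .042 -17.7
```

```text
t 8.98 pos [0.4909 0.0859 0.2418] yaw -17.2 tilt [-0.001 -0.    -1.   ] f [ 0.4 -0.5  0.5] open 0.0425
shift(units,tool) [ 0.34 -0.22  7.99] turn [0.01 0.01 0.1 ]
```

step_arm(increments="0.35 -0.2 0.5 0 0 0.1; 0 0 1 0 0 0; 0 0 1 0 0 0; 0 0 1 0 0 0; 0 0 1 0 0 0; 0 0 1 0 0 0; 0 0 1 0 0 0; 0 0 0.8 0 0 0; 0 0 0.5 0 0 0; 0 0 0.2 0 0 0; 0 0 0 0 0 0")

```text
t: 9.9
tool_pos: [0.5006, 0.0882, 0.0414]
tool_rot: [3.103, -0.485, -0.004]
contact_force: [0.0, -0.1, 0.4]
opening: 0.0427
```

step_arm(increments="0 0 0 0 0 0; 0 0 0 0 0 0; 0 0 0 0 0 0; 0 0 0 0 0 0; 0 0 0 0 0 0; 0 0 0 0 0 0", fingers=-1)

```text
t: 10.4
tool_pos: [0.5028, 0.0883, 0.0444]
tool_rot: [-3.103, 0.486, -0.004]
contact_force: [-1.7, 0.2, 6.6]
opening: 0.0125
```

step_arm(increments="0.2 0 -0.05 0 0 0; 0.4 0 -0.05 0 0 0; 0.4 0 0 0 0 0; 0.4 0 0 0 0 0; 0.4 0 0 0 0 0; 0.2 0 0 0 0 0; 0 0 0 0 0 0; 0 0 0 0 0 0")

```text
t: 11.07
tool_pos: [0.5498, 0.0726, 0.0445]
tool_rot: [3.103, -0.486, 0.001]
contact_force: [3.2, 0.4, -6.6]
opening: 0.013
```

step_arm(increments="0.2 0 0 0 0 0; 0.2 0 0 0 0 0; 0 0 0 0 0 0; 0 0 0 0 0 0")

```text
t: 11.4
tool_pos: [0.5559, 0.0706, 0.0445]
tool_rot: [3.104, -0.485, -0.013]
contact_force: [-9.6, 2.5, 1.9]
opening: 0.0131
```

step_arm(increments="0.2 0 0 0 0 0; 0.1 0 0 0 0 0; 0 0 0 0 0 0; 0 0 0 0 0 0")

```text
t: 11.73
tool_pos: [0.5561, 0.0705, 0.0442]
tool_rot: [-3.103, 0.484, 0.043]
contact_force: [-34.2, 8.0, 22.8]
opening: 0.0125
```

step_arm(increments="-0.25 0 0 0 0 0; -0.15 0 0 0 0 0; 0 0 0 0 0 0; 0 0 0 0 0 0")

```text
t: 12.07
tool_pos: [0.5556, 0.0707, 0.0444]
tool_rot: [3.104, -0.485, -0.003]
contact_force: [-1.7, 0.3, -6.4]
opening: 0.013
```

step_arm(increments="0 0 0 0 0 0; 0 0 0 0 0 0; 0 0 -0.5 0 0 0; 0 0 -1 0 0 0; 0 0 -1 0 0 0; 0 0 -1 0 0 0; 0 0 -1 0 0 0; 0 0 -1 0 0 0; 0 0 -1 0 0 0; 0 0 -1 0 0 -1; 0 0 -0.5 0 0 -1; 0 0 0 0 0 -1", fingers=0)

```text
t: 13.07
tool_pos: [0.5594, 0.0706, 0.2529]
tool_rot: [3.141, -0.007, 0.019]
contact_force: [0.1, -0.0, -0.5]
opening: 0.0425
```

step_arm(increments="0 0 0 0 0 -1; 0 0 0 0 0 -1; 0 0 0 0 0 -1; 0 0 0 0 0 -1; 0 0 0 0 0 -1; 0 0 0 0 0 -1; 0 0 0 0 0 -1; 0 0 0 0 0 -1; 0 0 0 0 0 -1; 0 0 0 0 0 -1; 0 0 0 0 0 -1; 0 0 0 0 0 -1")

```text
t: 14.07
tool_pos: [0.5573, 0.0706, 0.2477]
tool_rot: [2.595, 1.766, 0.005]
contact_force: [0.1, -0.5, -0.4]
opening: 0.0429
```

```bash
python3 plan.py .6 .05 .24 71.5;python3 - <<'E'
from h import *
snap('wrist','w6.png')
E
```

```text
t 14.07 pos [0.5573 0.0706 0.2477] yaw 68.5 tilt [ 0.004 -0.    -1.   ] f [ 0.1 -0.5 -0.4] open 0.0429
shift(units,tool) [-0.14  1.89  0.32] turn [ 0.04 -0.01 -0.53]
```

View pics/w6.png

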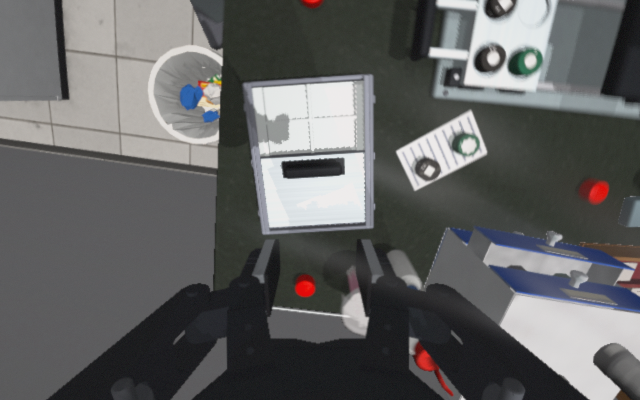

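```bash
python3 - <<'E'
from h import *
snap('wrist','w7.png');import pickle
im=ctrl.get_image('wrist');pickle.dump(im,open('w7.pkl','wb'))
E
python3 crop.py w7.png 230 60 390 180 w7c.png;python3 crop.py w7.png 390 0 590 150 w7d.png
```

```text
5.0
4.0
```

View pics/w7c.png

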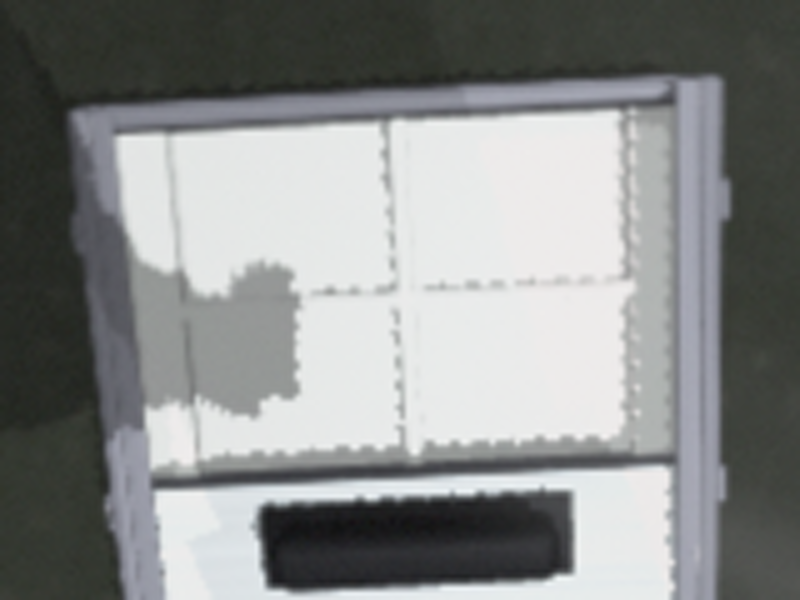

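View pics/w7d.png

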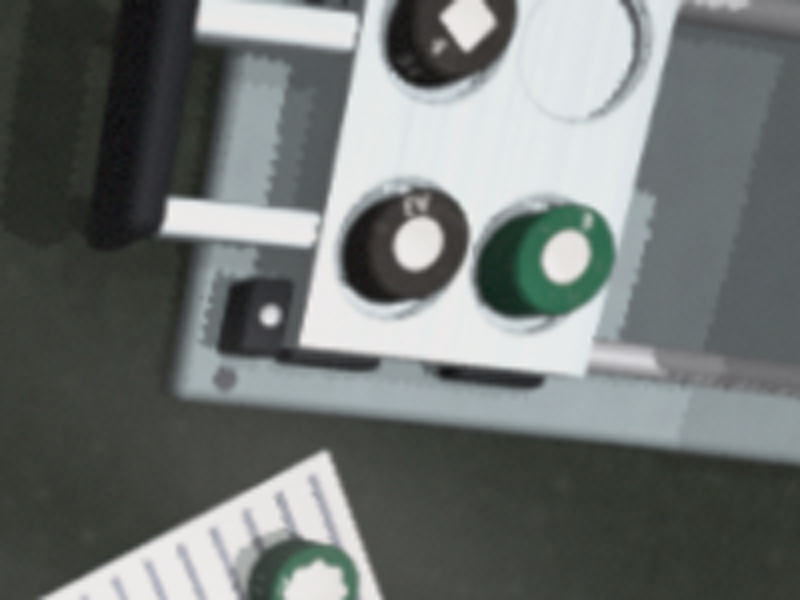

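```bash
cat > box.py <<'E'
from h import *
import pickle
im=pickle.load(open('w7.pkl','rb'))
f=lambda p:(np.array(p)/5+[230,60])
names=['ribF','ribB','cross','LF','LB','RF','RB']
P=plane(im,f([[396,122],[414,462],[403,290],[168,135],[197,475],[627,110],[630,445]]),.012)
yaw=np.radians(-18.3);A=np.array([[np.cos(yaw),-np.sin(yaw)],[np.sin(yaw),np.cos(yaw)]])
for n,p in zip(names,P): print(n,p[:2].round(4),((p[:2]-[.545,.067])@A).round(4))
C=plane(im,f([[75,110],[715,80]]),.036);print('front wall corners',C.round(4),((C[:,:2]-[.545,.067])@A).round(4))
E
python3 box.py
```

```text
ribF [0.4588 0.0991] [-0.092   0.0034]
ribB [0.5395 0.0711] [-0.0065  0.0022]
cross [0.4972 0.0853] [-0.0511  0.0023]
LF [0.4401 0.0449] [-0.0926 -0.0539]
LB [0.5211 0.0158] [-0.0066 -0.0562]
RF [0.4775 0.1537] [-0.0913  0.0611]
RB [0.5567 0.1263] [-0.0075  0.06  ]
front wall corners [[0.4296 0.0305 0.036 ]
 [0.4792 0.1716 0.036 ]] [[-0.0981 -0.0709]
 [-0.0953  0.0786]]
```

```bash
python3 plan.py .498 .352 .22 154.5
```

```text
t 14.22 pos [0.5571 0.0706 0.2472] yaw 68.0 tilt [ 0.003 -0.    -1.   ] f [-0.1  0.5 -1. ] open 0.0424
shift(units,tool) [ 9.55 -6.41  1.08] turn [ 3.000e-02  1.000e-02 -1.509e+01]
```

step_arm(increments="0.95 -0.64 0 0 0 0; 0.95 -0.64 0 0 0 0; 0.95 -0.64 0 0 0 0; 0.95 -0.64 0 0 0 0; 0.95 -0.64 0 0 0 0; 0.95 -0.64 0 0 0 0; 0.95 -0.64 0 0 0 0; 0.95 -0.64 0 0 0 0; 0.95 -0.64 0 0 0 0; 0.95 -0.64 0 0 0 0; 0 0 0 0 0 -1; 0 0 0 0 0 -1")

```text
t: 15.22
tool_pos: [0.4958, 0.3525, 0.2461]
tool_rot: [2.408, 2.018, 0.002]
contact_force: [-0.7, -1.0, -0.6]
opening: 0.0427
```

step_arm(increments="0 0 0 0 0 -1; 0 0 0 0 0 -1; 0 0 0 0 0 -1; 0 0 0 0 0 -1; 0 0 0 0 0 -1; 0 0 0 0 0 -1; 0 0 0 0 0 -1; 0 0 0 0 0 -1; 0 0 0 0 0 -1; 0 0 0 0 0 -1; 0 0 0 0 0 -1; 0 0 0 0 0 -1")

```text
t: 16.22
tool_pos: [0.4965, 0.3508, 0.2462]
tool_rot: [0.852, 3.023, 0.002]
contact_force: [0.2, 0.2, -0.3]
opening: 0.0426
```

step_arm(increments="0 0 0.5 0 0 -1; 0 0 0.5 0 0 -0.1; 0 0 0 0 0 0; 0 0 0 0 0 0")

```text
t: 16.55
tool_pos: [0.4955, 0.3504, 0.2189]
tool_rot: [-0.692, -3.063, 0.002]
contact_force: [0.0, 0.1, 0.2]
opening: 0.0428
```

```bash
python3 plan.py .498 .352 .22 154.5;python3 - <<'E'
from h import *
import pickle
im=snap('wrist','w8.png');pickle.dump(im,open('w8.pkl','wb'))
E
```

```text
t 16.55 pos [0.4955 0.3504 0.2189] yaw 154.5 tilt [-0.002 -0.001 -1.   ] f [0.  0.1 0.2] open 0.0428
shift(units,tool) [-0.06  0.1  -0.04] turn [-0.02 -0.01  0.  ]
```

View pics/w8.png

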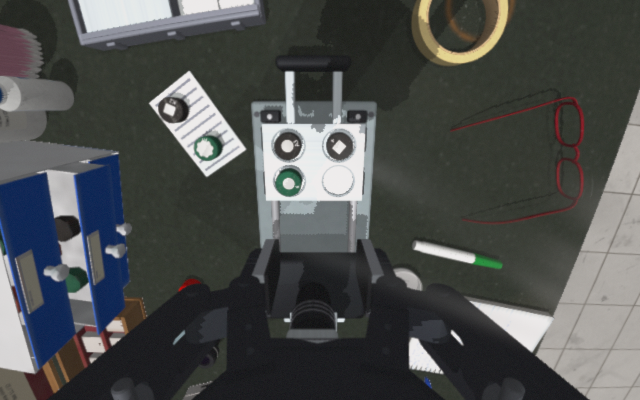

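```bash
cat > discs.py <<'E'
from h import *
def top_ellipse(img, c, r, white=True):
    """fit ellipse to dark (resin) blob near c inside white surroundings"""
    x0,y0=int(c[0]-r),int(c[1]-r);s=8
    g=cv2.resize(img[y0:y0+2*r,x0:x0+2*r],None,fx=s,fy=s,interpolation=cv2.INTER_CUBIC)
    return g
E
python3 - <<'E'
from h import *
import pickle
im=pickle.load(open('w8.pkl','rb'));I=im['pixels'];h=cv2.cvtColor(I,cv2.COLOR_RGB2HSV)
v=I.astype(int).min(2)
dark=((v<110)).astype(np.uint8)
for (x0,y0,x1,y1,lab) in [(264,126,366,200,'carriage'),(150,72,245,178,'mat')]:
    m=np.zeros_like(dark);m[y0:y1,x0:x1]=dark[y0:y1,x0:x1]
    n,l,st,ce=cv2.connectedComponentsWithStats(m)
    for i in range(1,n):
        if st[i,4]>60: print(lab,st[i],ce[i].round(1))
E
python3 crop.py w8.png 250 90 380 205 w8c.png; python3 crop.py w8.png 140 60 260 190 w8d.png
```

```text
carriage [274 132  28  28 450] [287.3 145.5]
carriage [327 132  26  28 447] [339.5 145.1]
carriage [275 168  27  28 466] [288.4 181.1]
mat [150  72  36  29 548] [161.8  81.4]
mat [ 191   72   54   74 2016] [226.5  96.4]
mat [158  97  32  26 500] [174.4 109.6]
mat [ 150  106   95   72 2578] [181.2 156.4]
mat [195 135  29  26 329] [210.8 146.3]
5.217391304347826
4.615384615384615
```

View pics/w8c.png

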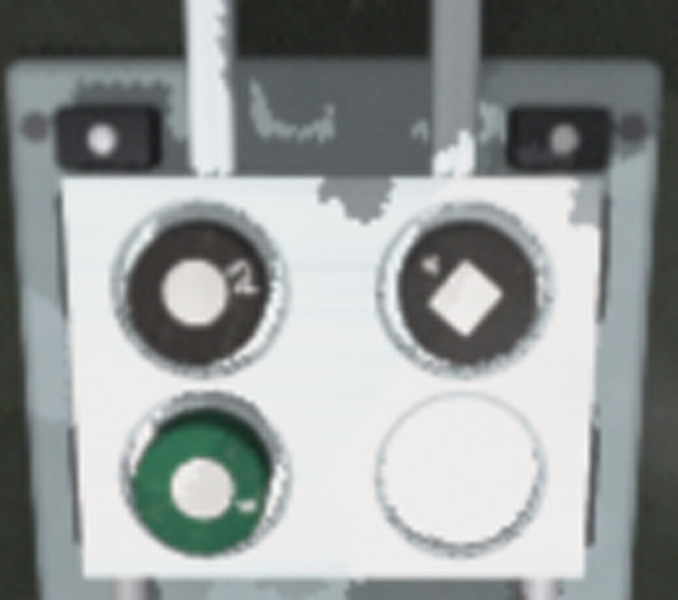

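View pics/w8d.png

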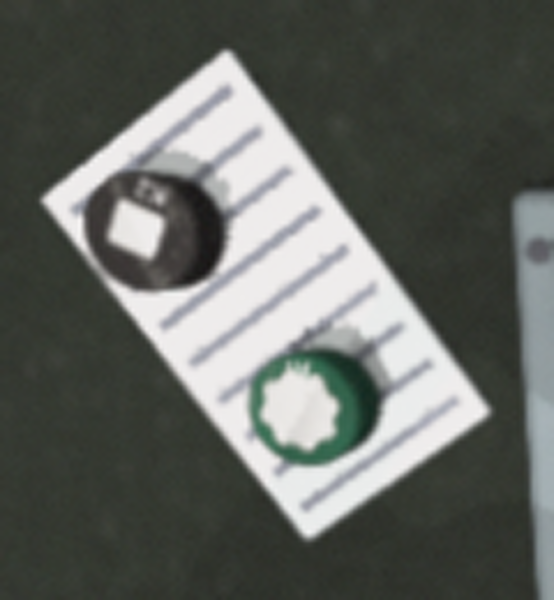

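Run:
```python
from h import *
import pickle
a=pickle.load(open('w8.pkl','rb'));b=pickle.load(open('w7.pkl','rb'))
for n,p,q in [('diam',(339.4,147),(507,5.75)),('circ',(287.4,146),(494.25,60.75)),('green',(288.9,183.2),(531.5,64)),('matgreen',(205,147.8),(469,147.5)),('matblack',(169.5,109.6),None)]:
    if q: print(n,tri([(a,p),(b,q)]).round(4))
    print('   plane .048',plane(a,[p],.048).round(4),'.021',plane(a,[p],.021).round(4))
f=lambda p:np.array(p)/5.217+[250,90]
C=plane(a,f([[63,180],[600,180],[583,578],[85,578]]),.036);print(C.round(4),C.mean(0))
print('empty pocket',plane(a,f([[461,475]]),.035))
```

```text
diam [0.4614 0.3294 0.0456]
   plane .048 [[0.4592 0.3288 0.048 ]] .021 [[0.4589 0.3331 0.021 ]]
circ [0.5122 0.3035 0.0458]
   plane .048 [[0.5105 0.3031 0.048 ]] .021 [[0.5146 0.3052 0.021 ]]
green [0.5299 0.3417 0.049 ]
   plane .048 [[0.5284 0.3416 0.048 ]] .021 [[0.5341 0.347  0.021 ]]
matgreen [0.6063 0.2642 0.0218]
   plane .048 [[0.5939 0.2651 0.048 ]] .021 [[0.6053 0.264  0.021 ]]
   plane .048 [[0.6069 0.2133 0.048 ]] .021 [[0.6193 0.2077 0.021 ]]
[[0.5269 0.2704 0.036 ]
 [0.4229 0.3201 0.036 ]
 [0.4612 0.4017 0.036 ]
 [0.5659 0.3518 0.036 ]] [0.49420509 0.33600404 0.036     ]
empty pocket [[0.47674826 0.36718652 0.035     ]]
```

```bash
python3 plan.py .4595 .3292 .037 154.5
```

```text
t 16.60 pos [0.496  0.3506 0.2198] yaw 154.6 tilt [-0.001 -0.    -1.   ] f [0.2 0.3 0.1] open 0.0423
shift(units,tool) [ 0.95 -1.39  7.31] turn [-0.01 -0.    0.01]
```

step_arm(increments="0.5 -0.7 0 0 0 0; 0.45 -0.7 0.3 0 0 0; 0 0 1 0 0 0; 0 0 1 0 0 0; 0 0 1 0 0 0; 0 0 1 0 0 0; 0 0 1 0 0 0; 0 0 0.8 0 0 0; 0 0 0.5 0 0 0; 0 0 0.3 0 0 0; 0 0 0.2 0 0 0; 0 0 0 0 0 0")

```text
t: 17.6
tool_pos: [0.4598, 0.3293, 0.0425]
tool_rot: [-0.689, -3.065, 0.0]
contact_force: [-0.4, 0.7, -0.1]
opening: 0.0425
```

```bash
python3 plan.py .4595 .3292 .037 154.5;python3 - <<'E'
from h import *
snap('wrist','w9.png')
E
python3 crop.py w9.png 200 160 440 340 w9c.png
```

```text
t 17.60 pos [0.4598 0.3293 0.0425] yaw 154.7 tilt [-0. -0. -1.] f [-0.4  0.7 -0.1] open 0.0425
shift(units,tool) [ 0.01 -0.01  0.22] turn [-0.   -0.    0.03]
3.3333333333333335
```

View pics/w9c.png

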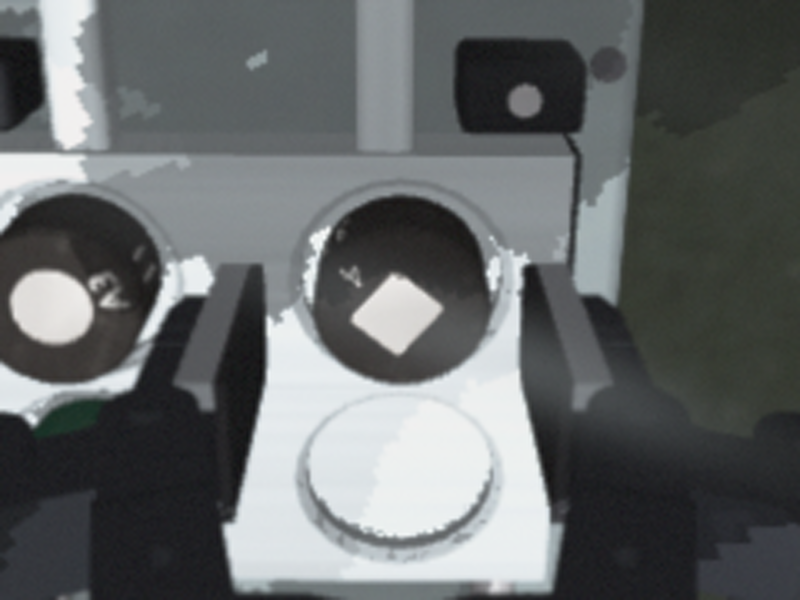

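step_arm(increments="0 0 0.2 0 0 0; 0 0 0 0 0 0; 0 0 0 0 0 0")

```text
t: 17.9
tool_pos: [0.46, 0.3294, 0.0381]
tool_rot: [0.688, 3.065, 0.001]
contact_force: [-0.2, -0.4, -0.3]
opening: 0.0429
```

step_arm(increments="0 0 0 0 0 0; 0 0 0 0 0 0; 0 0 0 0 0 0; 0 0 0 0 0 0; 0 0 0 0 0 0; 0 0 0 0 0 0", fingers=-1, newtons=40)

```text
t: 18.4
tool_pos: [0.4602, 0.3295, 0.0383]
tool_rot: [0.688, 3.064, 0.001]
contact_force: [-0.7, -0.2, 5.5]
opening: 0.0275
```

step_arm(increments="0 0 -0.3 0 0 0; 0 0 -0.5 0 0 0; 0 0 -0.8 0 0 0; 0 0 -0.6 0 0 0; 0 0 0 0 0 0")

```text
t: 18.82
tool_pos: [0.4619, 0.3304, 0.097]
tool_rot: [0.687, 3.06, 0.007]
contact_force: [0.9, 1.0, 0.9]
opening: 0.0278
```

```bash
python3 plan.py .4657 .0643 .15 71.2;python3 - <<'E'
from h import *
snap('wrist','w10.png')
E
python3 crop.py w10.png 200 160 440 340 w10c.png
```

```text
t 18.82 pos [0.4619 0.3304 0.097 ] yaw 154.7 tilt [ 0.006  0.003 -1.   ] f [0.9 1.  0.9] open 0.0278
shift(units,tool) [-4.7  -9.55 -2.16] turn [ 8.000e-02 -1.000e-02  1.457e+01]
3.3333333333333335
```

View pics/w10c.png

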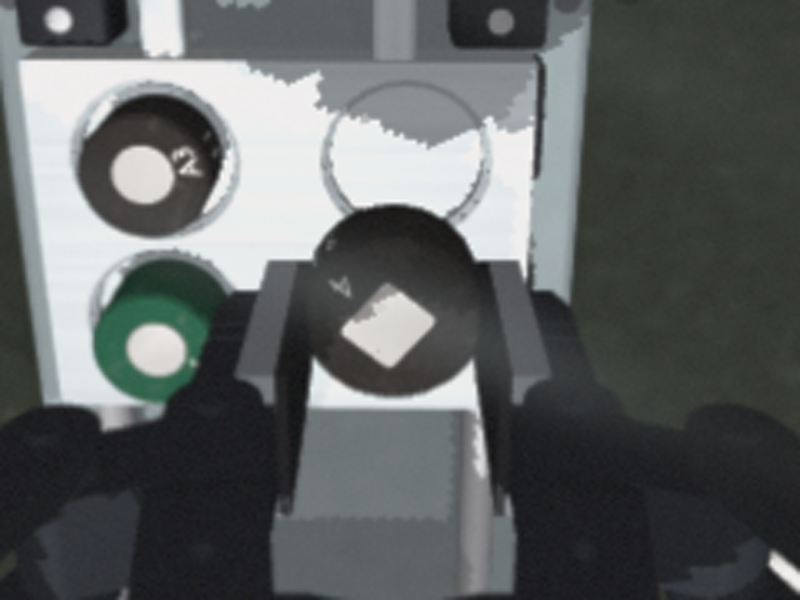

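step_arm(increments="0 0 -1 0 0 0; -0.3 -0.3 -1 0 0 0; -0.44 -0.95 0 0 0 0; -0.44 -0.95 0 0 0 0; -0.44 -0.95 0 0 0 0; -0.44 -0.95 0 0 0 0; -0.44 -0.95 0 0 0 0; -0.44 -0.95 0 0 0 0; -0.44 -0.95 0 0 0 0; -0.44 -0.95 0 0 0 0; -0.44 -0.95 0 0 0 0; -0.44 -0.7 0 0 0 0")

```text
t: 19.87
tool_pos: [0.4625, 0.0615, 0.1411]
tool_rot: [-0.689, -3.063, 0.001]
contact_force: [0.2, -0.2, 0.2]
opening: 0.0274
```

step_arm(increments="0 0 0 0 0 1; 0 0 0 0 0 1; 0 0 0 0 0 1; 0 0 0 0 0 1; 0 0 0 0 0 1; 0 0 0 0 0 1; 0 0 0 0 0 1; 0 0 0 0 0 1; 0 0 0 0 0 1; 0 0 0 0 0 1; 0 0 0 0 0 1; 0 0 0 0 0 1")

```text
t: 20.87
tool_pos: [0.4629, 0.0631, 0.1411]
tool_rot: [-2.303, -2.135, 0.003]
contact_force: [-0.4, -0.5, 0.5]
opening: 0.0275
```

step_arm(increments="0 0 0 0 0 1; 0 0 0 0 0 1; 0 0 0 0 0 0.6; 0 0 0 0 0 0; 0 0 0 0 0 0")

```text
t: 21.28
tool_pos: [0.4631, 0.0631, 0.1415]
tool_rot: [-2.554, -1.827, 0.002]
contact_force: [-0.1, 0.3, -0.1]
opening: 0.0281
```

```bash
python3 plan.py .4657 .0643 .014 71.2;python3 - <<'E'
from h import *
snap('wrist','w11.png')
E
```

```text
t 21.28 pos [0.4631 0.0631 0.1415] yaw 71.1 tilt [-0.002  0.    -1.   ] f [-0.1  0.3 -0.1] open 0.0281
shift(units,tool) [0.08 0.09 5.1 ] turn [-0.02  0.01 -0.01]
```

View pics/w11.png

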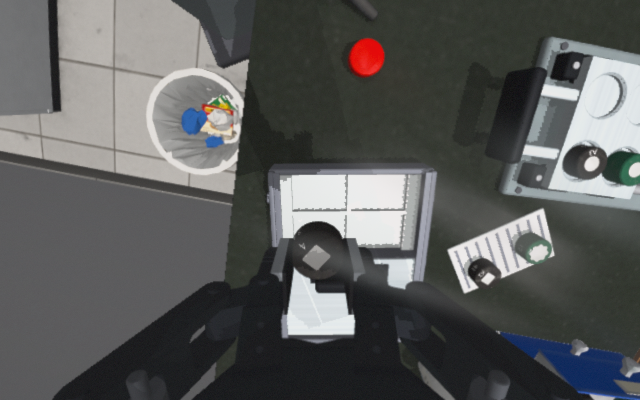

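step_arm(increments="0.08 0.09 0.6 0 0 0; 0 0 1 0 0 0; 0 0 1 0 0 0; 0 0 1 0 0 0; 0 0 0.6 0 0 0; 0 0 0.3 0 0 0; 0 0 0 0 0 0; 0 0 0 0 0 0")

```text
t: 22.0
tool_pos: [0.4668, 0.0643, 0.0303]
tool_rot: [-2.556, -1.826, 0.0]
contact_force: [0.7, -0.7, 0.2]
opening: 0.0273
```

```bash
python3 plan.py .4657 .0643 .014 71.2;python3 - <<'E'
from h import *
snap('wrist','w12.png')
E
python3 crop.py w12.png 200 160 440 340 w12c.png
```

```text
t 22.00 pos [0.4668 0.0643 0.0303] yaw 71.1 tilt [-0. -0. -1.] f [ 0.7 -0.7  0.2] open 0.0273
shift(units,tool) [-0.01 -0.04  0.65] turn [-0.    0.   -0.02]
3.3333333333333335
```

View pics/w12c.png

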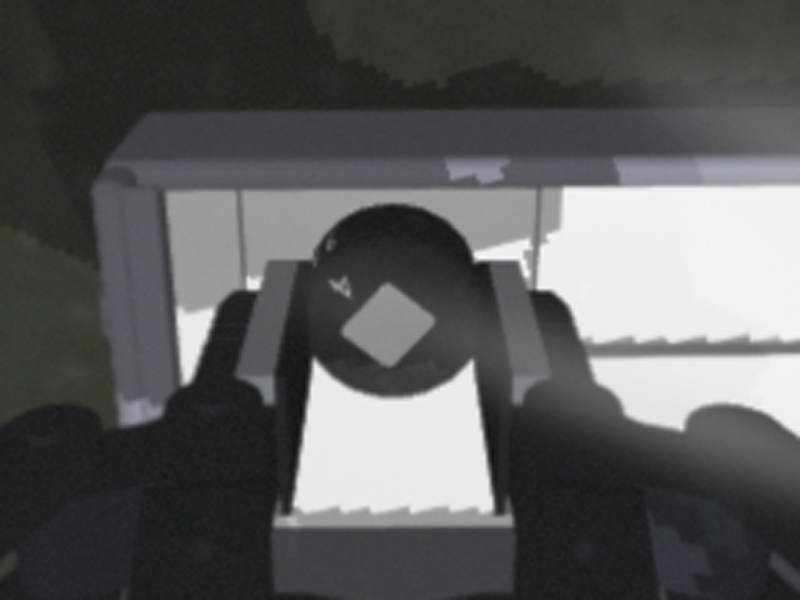

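step_arm(increments="0 0 0.25 0 0 0; 0 0 0.25 0 0 0; 0 0 0.1 0 0 0; 0 0 0 0 0 0; 0 0 0 0 0 0")

```text
t: 22.47
tool_pos: [0.4664, 0.0643, 0.0149]
tool_rot: [-2.557, -1.825, 0.001]
contact_force: [-0.5, -0.8, -0.3]
opening: 0.0273
```

step_arm(increments="0 0 0.06 0 0 0; 0 0 0 0 0 0; 0 0 0 0 0 0")

```text
t: 22.72
tool_pos: [0.4667, 0.0643, 0.0136]
tool_rot: [2.557, 1.825, 0.0]
contact_force: [-0.4, 0.5, 0.0]
opening: 0.0274
```

step_arm(increments="0 0 0 0 0 0; 0 0 0 0 0 0; 0 0 0 0 0 0; 0 0 -0.3 0 0 0; 0 0 -1 0 0 0; 0 0 -1 0 0 0; 0 0 -1 0 0 0; 0 0 -1 0 0 0; 0 0 -0.7 0 0 0; 0 0 0 0 0 0", fingers=0)

```text
t: 23.55
tool_pos: [0.4698, 0.0643, 0.1442]
tool_rot: [2.552, 1.822, 0.012]
contact_force: [0.6, -0.5, -0.1]
opening: 0.0429
```

```bash
python3 plan.py .5112 .3038 .15 154.5;python3 - <<'E'
from h import *
snap('wrist','w13.png')
E
```

```text
t 23.55 pos [0.4698 0.0643 0.1442] yaw 71.1 tilt [ 0.01 -0.   -1.  ] f [ 0.6 -0.5 -0.1] open 0.0429
shift(units,tool) [ 9.6  -1.54 -0.22] turn [  0.1    0.04 -14.56]
```

View pics/w13.png

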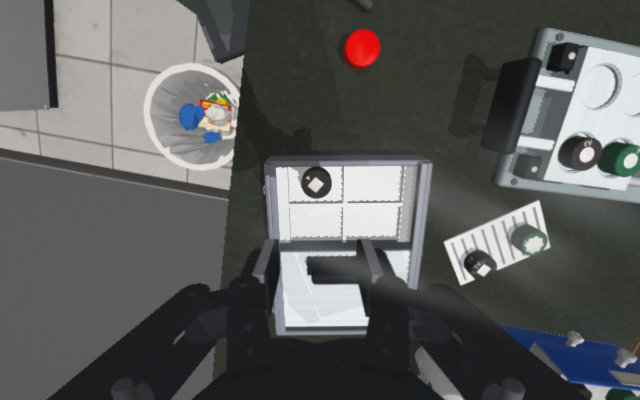

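step_arm(increments="0.96 -0.15 0 0 0 0; 0.96 -0.15 0 0 0 0; 0.96 -0.15 0 0 0 0; 0.96 -0.15 0 0 0 0; 0.96 -0.15 0 0 0 0; 0.96 -0.15 0 0 0 0; 0.96 -0.15 0 0 0 0; 0.96 -0.15 0 0 0 0; 0.96 -0.15 0 0 0 0; 0.96 -0.15 0 0 0 0; 0 0 0 0 0 -1; 0 0 0 0 0 -1")

```text
t: 24.6
tool_pos: [0.508, 0.3044, 0.1365]
tool_rot: [-2.354, -2.079, 0.005]
contact_force: [-0.5, -0.2, 0.5]
opening: 0.0425
```

step_arm(increments="0 0 0 0 0 -1; 0 0 0 0 0 -1; 0 0 0 0 0 -1; 0 0 0 0 0 -1; 0 0 0 0 0 -1; 0 0 0 0 0 -1; 0 0 0 0 0 -1; 0 0 0 0 0 -1; 0 0 0 0 0 -1; 0 0 0 0 0 -1; 0 0 0 0 0 -1; 0 0 0 0 0 -1")

```text
t: 25.6
tool_pos: [0.508, 0.303, 0.1365]
tool_rot: [-0.772, -3.043, 0.003]
contact_force: [-0.5, -0.1, -0.3]
opening: 0.0427
```

step_arm(increments="0 0 0 0 0 -0.6; 0 0 0 0 0 0; 0 0 0 0 0 0")

```text
t: 25.85
tool_pos: [0.5083, 0.3031, 0.137]
tool_rot: [-0.69, -3.063, 0.002]
contact_force: [-0.2, -0.3, 0.3]
opening: 0.0428
```

```bash
python3 plan.py .5112 .3038 .037 154.5;python3 - <<'E'
from h import *
snap('wrist','w14.png')
E
```

```text
t 25.85 pos [0.5083 0.3031 0.137 ] yaw 154.6 tilt [-0.002 -0.001 -1.   ] f [-0.2 -0.3  0.3] open 0.0428
shift(units,tool) [-0.1   0.08  4.  ] turn [-0.02 -0.02  0.02]
```

View pics/w14.png

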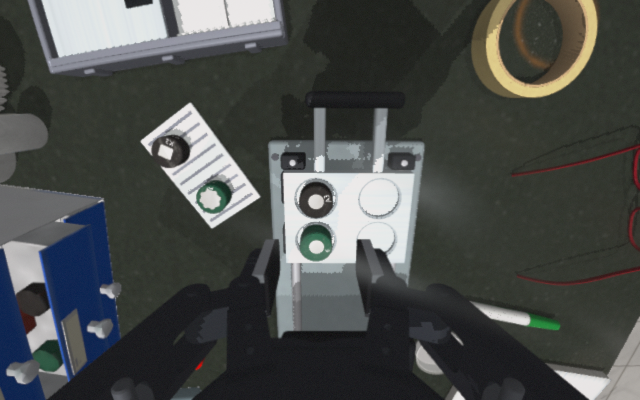

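step_arm(increments="-0.1 0.08 0 0 0 0; 0 0 0.7 0 0 0; 0 0 1 0 0 0; 0 0 1 0 0 0; 0 0 0.7 0 0 0; 0 0 0.4 0 0 0; 0 0 0.15 0 0 0; 0 0 0 0 0 0; 0 0 0 0 0 0")

```text
t: 26.65
tool_pos: [0.513, 0.3046, 0.0409]
tool_rot: [0.688, 3.064, 0.002]
contact_force: [0.2, 0.4, 0.2]
opening: 0.0431
```

```bash
python3 plan.py .5112 .3038 .038 154.5
```

```text
t 26.65 pos [0.513  0.3046 0.0409] yaw 154.7 tilt [ 0.002  0.001 -1.   ] f [0.2 0.4 0.2] open 0.0431
shift(units,tool) [ 0.05 -0.06  0.11] turn [0.01 0.01 0.03]
```

step_arm(increments="0.05 -0.05 0.12 0 0 0; 0 0 0 0 0 0; 0 0 0 0 0 0")

```text
t: 26.9
tool_pos: [0.5109, 0.3038, 0.0376]
tool_rot: [0.688, 3.064, 0.001]
contact_force: [0.5, 0.5, -0.4]
opening: 0.0426
```

step_arm(increments="0 0 0 0 0 0; 0 0 0 0 0 0; 0 0 0 0 0 0; 0 0 0 0 0 0; 0 0 0 0 0 0; 0 0 0 0 0 0", fingers=-1)

```text
t: 27.4
tool_pos: [0.5112, 0.3039, 0.0377]
tool_rot: [0.688, 3.064, 0.001]
contact_force: [-1.7, -0.1, 5.1]
opening: 0.0278
```

step_arm(increments="0 0 -0.3 0 0 0; 0 0 -0.5 0 0 0; 0 0 -0.8 0 0 0; 0 0 -1 0 0 0; 0 0 -1 0 0 0; 0 0 -0.4 0 0 0; 0 0 0 0 0 0")

```text
t: 27.98
tool_pos: [0.5126, 0.3045, 0.141]
tool_rot: [0.687, 3.06, 0.007]
contact_force: [0.2, 0.4, -0.6]
opening: 0.028
```

```bash
python3 plan.py .5093 .0495 .15 71.2;python3 - <<'E'
from h import *
snap('wrist','w15.png')
E
```

```text
t 27.98 pos [0.5126 0.3045 0.141 ] yaw 154.7 tilt [ 0.006  0.003 -1.   ] f [ 0.2  0.4 -0.6] open 0.0280
shift(units,tool) [-4.24 -9.28 -0.39] turn [ 0.08 -0.   14.57]
```

View pics/w15.png

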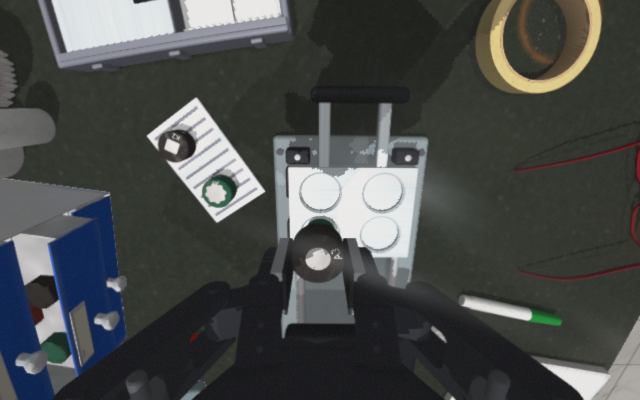

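```bash
python3 plan.py .4851 .1211 .15 71.2
```

```text
t 28.03 pos [0.5114 0.304  0.1385] yaw 154.7 tilt [ 0.003  0.001 -1.   ] f [-0.6  0.8 -1.4] open 0.0276
shift(units,tool) [-2.18 -7.06 -0.47] turn [ 0.04 -0.   14.57]
```

step_arm(increments="-0.27 -0.88 -0.06 0 0 0; -0.27 -0.88 -0.06 0 0 0; -0.27 -0.88 -0.06 0 0 0; -0.27 -0.88 -0.06 0 0 0; -0.27 -0.88 -0.06 0 0 0; -0.27 -0.88 -0.06 0 0 0; -0.27 -0.88 -0.06 0 0 0; -0.27 -0.88 -0.06 0 0 0; 0 0 0 0 0 1; 0 0 0 0 0 1; 0 0 0 0 0 1; 0 0 0 0 0 1")

```text
t: 29.03
tool_pos: [0.4827, 0.121, 0.1462]
tool_rot: [-1.29, -2.861, 0.003]
contact_force: [0.1, 0.9, -0.8]
opening: 0.0281
```

step_arm(increments="0 0 0 0 0 1; 0 0 0 0 0 1; 0 0 0 0 0 1; 0 0 0 0 0 1; 0 0 0 0 0 1; 0 0 0 0 0 1; 0 0 0 0 0 1; 0 0 0 0 0 1; 0 0 0 0 0 1; 0 0 0 0 0 1; 0 0 0 0 0 0.6; 0 0 0 0 0 0")

```text
t: 30.03
tool_pos: [0.4827, 0.1213, 0.1463]
tool_rot: [-2.556, -1.823, 0.006]
contact_force: [0.1, 0.4, 0.3]
opening: 0.0276
```

```bash
python3 plan.py .4851 .1211 .03 71.2
```

```text
t 30.03 pos [0.4827 0.1213 0.1463] yaw 71.0 tilt [-0.004 -0.    -1.   ] f [0.1 0.4 0.3] open 0.0276
shift(units,tool) [0.03 0.11 4.65] turn [-0.04  0.02 -0.04]
```

step_arm(increments="0 0.1 0.6 0 0 0; 0 0 1 0 0 0; 0 0 1 0 0 0; 0 0 1 0 0 0; 0 0 0.6 0 0 0; 0 0 0.4 0 0 0; 0 0 0 0 0 0; 0 0 0 0 0 0")

```text
t: 30.7
tool_pos: [0.486, 0.1206, 0.0331]
tool_rot: [-2.556, -1.826, 0.002]
contact_force: [0.6, 0.2, -0.4]
opening: 0.0275
```

```bash
python3 plan.py .4851 .1211 .0145 71.2;python3 - <<'E'
from h import *
snap('wrist','w16.png')
E
python3 crop.py w16.png 200 160 440 340 w16c.png
```

```text
t 30.70 pos [0.486  0.1206 0.0331] yaw 71.1 tilt [-0.002 -0.    -1.   ] f [ 0.6  0.2 -0.4] open 0.0275
shift(units,tool) [ 0.01 -0.04  0.75] turn [-0.02  0.01 -0.02]
3.3333333333333335
```

View pics/w16c.png

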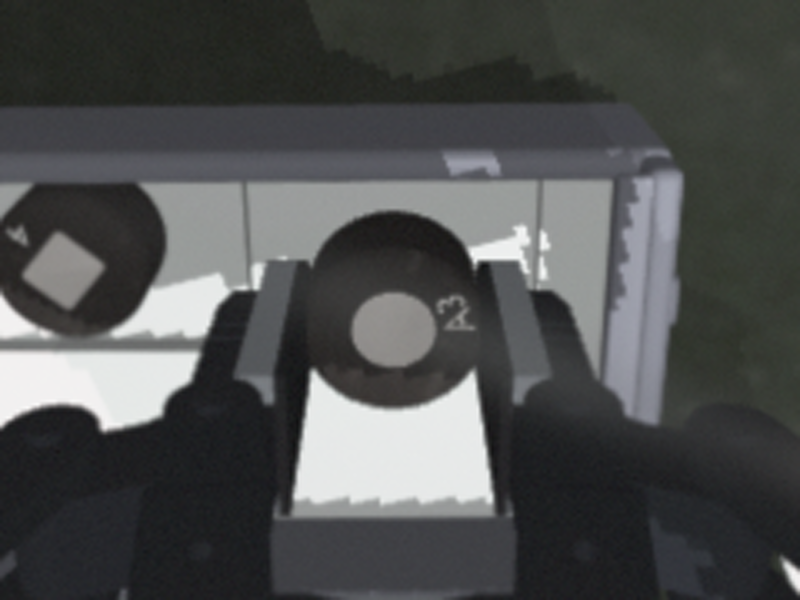

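Centred in the front-left compartment (rib at crop x 245, ledge at 540, disc at 393). Lower and release.

step_arm(increments="0 0 0.3 0 0 0; 0 0 0.3 0 0 0; 0 0 0.15 0 0 0; 0 0 0 0 0 0; 0 0 0 0 0 0")

```text
t: 31.17
tool_pos: [0.4862, 0.1206, 0.0147]
tool_rot: [-2.556, -1.825, 0.001]
contact_force: [0.3, -0.2, 0.0]
opening: 0.0275
```

step_arm(increments="0 0 0 0 0 0; 0 0 0 0 0 0; 0 0 0 0 0 0; 0 0 -0.3 0 0 0; 0 0 -1 0 0 0; 0 0 -1 0 0 0; 0 0 -1 0 0 0; 0 0 -1 0 0 0; 0 0 -0.7 0 0 0; 0 0 0 0 0 0", fingers=0)

```text
t: 32.0
tool_pos: [0.4897, 0.121, 0.146]
tool_rot: [2.553, 1.823, 0.013]
contact_force: [0.7, -0.7, -0.1]
opening: 0.0429
```

```bash
python3 plan.py .5293 .3422 .15 154.5;python3 - <<'E'
from h import *
snap('wrist','w17.png')
E
```

```text
t 32.00 pos [0.4897 0.121  0.146 ] yaw 71.1 tilt [ 0.01   0.001 -1.   ] f [ 0.7 -0.7 -0.1] open 0.0429
shift(units,tool) [ 8.89 -1.37 -0.14] turn [  0.1    0.03 -14.56]
```

View pics/w17.png

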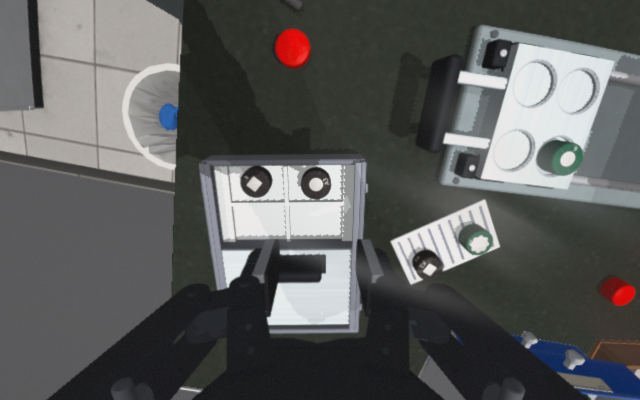

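Both black mounts lie in front compartments (px 256,181 and 316,183). Next the green one on the carriage.

step_arm(increments="0.99 -0.15 0 0 0 0; 0.99 -0.15 0 0 0 0; 0.99 -0.15 0 0 0 0; 0.99 -0.15 0 0 0 0; 0.99 -0.15 0 0 0 0; 0.99 -0.15 0 0 0 0; 0.99 -0.15 0 0 0 0; 0.99 -0.15 0 0 0 0; 0.99 -0.15 0 0 0 0; 0 0 0 0 0 -1; 0 0 0 0 0 -1; 0 0 0 0 0 -1")

```text
t: 33.05
tool_pos: [0.5258, 0.3423, 0.1378]
tool_rot: [-2.248, -2.193, 0.005]
contact_force: [-0.2, -0.0, 0.8]
opening: 0.0431
```

step_arm(increments="0 0 0 0 0 -1; 0 0 0 0 0 -1; 0 0 0 0 0 -1; 0 0 0 0 0 -1; 0 0 0 0 0 -1; 0 0 0 0 0 -1; 0 0 0 0 0 -1; 0 0 0 0 0 -1; 0 0 0 0 0 -1; 0 0 0 0 0 -1; 0 0 0 0 0 -1; 0 0 0 0 0 -0.6")

```text
t: 34.05
tool_pos: [0.5259, 0.3417, 0.138]
tool_rot: [-0.681, -3.064, 0.003]
contact_force: [-0.1, -0.8, 0.2]
opening: 0.0427
```

step_arm(increments="0 0 0 0 0 0; 0 0 0 0 0 0")

```text
t: 34.22
tool_pos: [0.5262, 0.3419, 0.1385]
tool_rot: [-0.69, -3.063, 0.002]
contact_force: [1.0, 0.8, -0.0]
opening: 0.0428
```

```bash
python3 plan.py .5293 .3422 .04 154.5;python3 - <<'E'
from h import *
snap('wrist','w18.png')
E
```

```text
t 34.22 pos [0.5262 0.3419 0.1385] yaw 154.6 tilt [-0.002 -0.001 -1.   ] f [ 1.   0.8 -0. ] open 0.0428
shift(units,tool) [-0.11  0.07  3.94] turn [-0.02 -0.01  0.02]
```

View pics/w18.png

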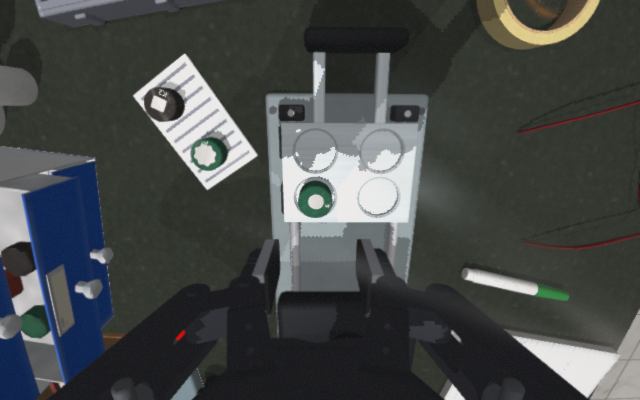

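step_arm(increments="-0.1 0.07 0 0 0 0; 0 0 0.7 0 0 0; 0 0 1 0 0 0; 0 0 1 0 0 0; 0 0 0.7 0 0 0; 0 0 0.4 0 0 0; 0 0 0.15 0 0 0; 0 0 0 0 0 0; 0 0 0 0 0 0; 0 0 0 0 0 0")

```text
t: 35.1
tool_pos: [0.5312, 0.3433, 0.0432]
tool_rot: [0.688, 3.063, 0.003]
contact_force: [0.5, 0.6, -0.7]
opening: 0.0426
```

```bash
python3 plan.py .5293 .3422 .039 154.5
```

```text
t 35.10 pos [0.5312 0.3433 0.0432] yaw 154.7 tilt [ 0.003  0.001 -1.   ] f [ 0.5  0.6 -0.7] open 0.0426
shift(units,tool) [ 0.05 -0.07  0.17] turn [0.02 0.02 0.03]
```

step_arm(increments="0.03 -0.05 0.16 0 0 0; 0 0 0 0 0 0; 0 0 0 0 0 0")

```text
t: 35.35
tool_pos: [0.5288, 0.3419, 0.0376]
tool_rot: [0.688, 3.065, 0.0]
contact_force: [0.4, 0.7, 0.2]
opening: 0.0425
```

step_arm(increments="0 0 0 0 0 0; 0 0 0 0 0 0; 0 0 0 0 0 0; 0 0 0 0 0 0; 0 0 0 0 0 0; 0 0 0 0 0 0", fingers=-1)

```text
t: 35.85
tool_pos: [0.5291, 0.3421, 0.0378]
tool_rot: [0.688, 3.065, 0.001]
contact_force: [0.4, -0.3, 4.6]
opening: 0.0279
```

step_arm(increments="0 0 -0.3 0 0 0; 0 0 -0.5 0 0 0; 0 0 -0.8 0 0 0; 0 0 -1 0 0 0; 0 0 -1 0 0 0; 0 0 -0.4 0 0 0; 0 0 0 0 0 0; 0 0 0 0 0 0")

```text
t: 36.52
tool_pos: [0.5288, 0.342, 0.1377]
tool_rot: [0.688, 3.065, 0.001]
contact_force: [0.5, 0.0, -0.4]
opening: 0.0279
```

```bash
python3 plan.py .5287 .1063 .15 71.2;python3 - <<'E'
from h import *
snap('wrist','w19.png')
E
```

```text
t 36.52 pos [0.5288 0.342  0.1377] yaw 154.7 tilt [ 0.001  0.    -1.   ] f [ 0.5  0.  -0.4] open 0.0279
shift(units,tool) [-4.02 -8.53 -0.5 ] turn [ 1.000e-02 -0.000e+00  1.457e+01]
```

View pics/w19.png

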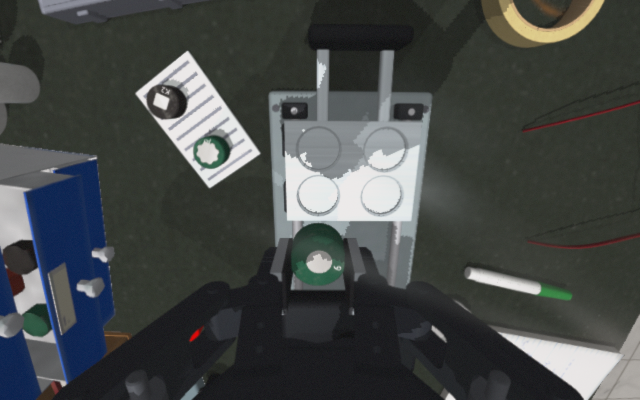

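step_arm(increments="-0.45 -0.95 -0.06 0 0 0; -0.45 -0.95 -0.06 0 0 0; -0.45 -0.95 -0.06 0 0 0; -0.45 -0.95 -0.06 0 0 0; -0.45 -0.95 -0.06 0 0 0; -0.45 -0.95 -0.06 0 0 0; -0.45 -0.95 -0.06 0 0 0; -0.45 -0.95 -0.06 0 0 0; -0.42 -0.93 0 0 0 0; 0 0 0 0 0 1; 0 0 0 0 0 1; 0 0 0 0 0 1")

```text
t: 37.57
tool_pos: [0.527, 0.1054, 0.1466]
tool_rot: [-1.146, -2.921, 0.003]
contact_force: [0.2, 0.4, -0.6]
opening: 0.0283
```

step_arm(increments="0 0 0 0 0 1; 0 0 0 0 0 1; 0 0 0 0 0 1; 0 0 0 0 0 1; 0 0 0 0 0 1; 0 0 0 0 0 1; 0 0 0 0 0 1; 0 0 0 0 0 1; 0 0 0 0 0 1; 0 0 0 0 0 1; 0 0 0 0 0 1; 0 0 0 0 0 0.6")

```text
t: 38.57
tool_pos: [0.5269, 0.1061, 0.1465]
tool_rot: [-2.559, -1.818, 0.006]
contact_force: [0.2, -0.5, 0.4]
opening: 0.028
```

step_arm(increments="0 0 0 0 0 0; 0 0 0 0 0 0")

```text
t: 38.73
tool_pos: [0.5273, 0.1061, 0.1473]
tool_rot: [-2.554, -1.826, 0.005]
contact_force: [0.2, -0.0, -0.5]
opening: 0.0284
```

```bash
python3 plan.py .5287 .1063 .03 71.2;python3 - <<'E'
from h import *
snap('wrist','w20.png')
E
```

```text
t 38.73 pos [0.5273 0.1061 0.1473] yaw 71.1 tilt [-0.003 -0.    -1.   ] f [ 0.2 -0.  -0.5] open 0.0284
shift(units,tool) [0.03 0.07 4.69] turn [-0.03  0.01 -0.01]
```

View pics/w20.png

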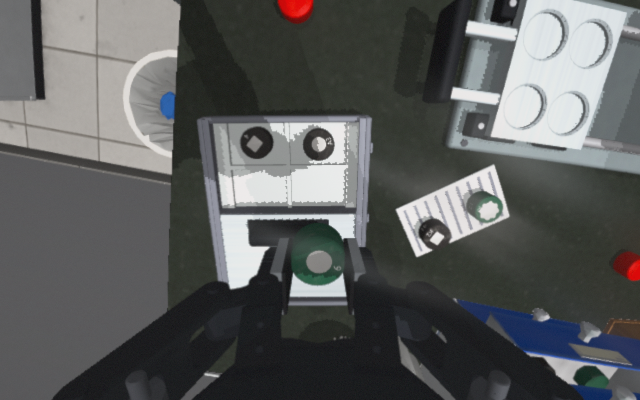

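step_arm(increments="0 0.05 0.6 0 0 0; 0 0 1 0 0 0; 0 0 1 0 0 0; 0 0 1 0 0 0; 0 0 0.6 0 0 0; 0 0 0.45 0 0 0; 0 0 0 0 0 0; 0 0 0 0 0 0")

```text
t: 39.45
tool_pos: [0.5294, 0.1058, 0.0327]
tool_rot: [-2.556, -1.826, 0.002]
contact_force: [-0.5, 0.3, 0.1]
opening: 0.0278
```

```bash
python3 plan.py .5287 .1063 .0145 71.2;python3 - <<'E'
from h import *
snap('wrist','w21.png')
E
python3 crop.py w21.png 200 160 440 340 w21c.png
```

```text
t 39.45 pos [0.5294 0.1058 0.0327] yaw 71.1 tilt [-0.001 -0.    -1.   ] f [-0.5  0.3  0.1] open 0.0278
shift(units,tool) [ 0.01 -0.03  0.73] turn [-0.01  0.   -0.02]
3.3333333333333335
```

View pics/w21c.png

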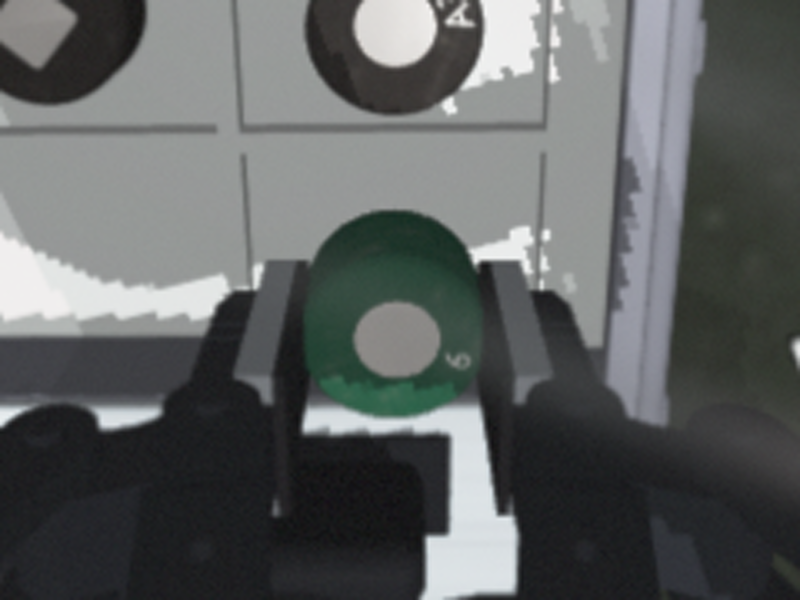

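step_arm(increments="0 -0.02 0.3 0 0 0; 0 0 0.3 0 0 0; 0 0 0.13 0 0 0; 0 0 0 0 0 0; 0 0 0 0 0 0")

```text
t: 39.92
tool_pos: [0.5289, 0.1059, 0.0145]
tool_rot: [-2.557, -1.825, 0.001]
contact_force: [1.2, 0.0, -0.5]
opening: 0.0281
```

step_arm(increments="0 0 0 0 0 0; 0 0 0 0 0 0; 0 0 0 0 0 0; 0 0 -0.3 0 0 0; 0 0 -1 0 0 0; 0 0 -1 0 0 0; 0 0 -1 0 0 0; 0 0 -1 0 0 0; 0 0 -1 0 0 0; 0 0 -1 0 0 0; 0 0 0 0 0 0; 0 0 0 0 0 0", fingers=0)

```text
t: 40.92
tool_pos: [0.5306, 0.1061, 0.1753]
tool_rot: [2.555, 1.824, 0.007]
contact_force: [-0.1, -0.3, -0.6]
opening: 0.0423
```

```bash
python3 plan.py .606 .264 .15 154.5;python3 - <<'E'
from h import *
import pickle
im=snap('wrist','w22.png');pickle.dump(im,open('w22.pkl','wb'))
E
```

```text
t 40.92 pos [0.5306 0.1061 0.1753] yaw 71.0 tilt [ 0.005  0.    -1.   ] f [-0.1 -0.3 -0.6] open 0.0423
shift(units,tool) [6.95 0.8  1.03] turn [  0.05   0.02 -14.56]
```

View pics/w22.png

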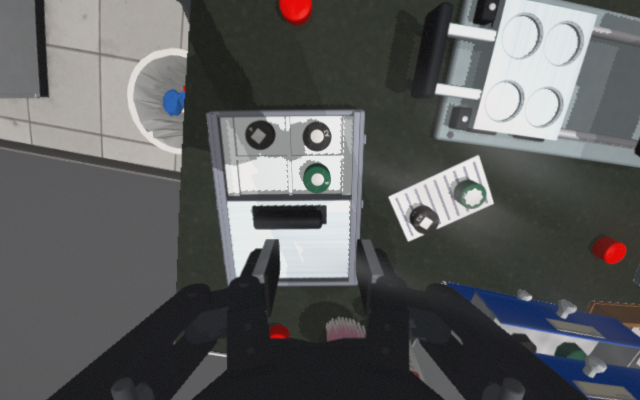

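```bash
python3 - <<'E'
from h import *
import pickle
a=pickle.load(open('w22.pkl','rb'));t=snap('top','t22.png');s=snap('scene','s22.png')
for z in (0.,.06,.1): print(z,plane(a,[[441,284],[540,315],[600,305],[524,296]],z).round(3)[:,:2].tolist(), plane(t,[[283,100],[338,142],[305,128],[377,132]],z).round(3)[:,:2].tolist())
E
python3 crop.py s22.png 300 80 480 240 s22c.png; python3 crop.py t22.png 240 30 440 180 t22c.png; python3 crop.py w22.png 380 140 540 260 w22c.png
```

```text
0.0 [[0.725, 0.214], [0.828, 0.341], [0.843, 0.43], [0.785, 0.321]] [[0.85, 0.393], [0.724, 0.228], [0.765, 0.326], [0.756, 0.112]]
0.06 [[0.674, 0.198], [0.757, 0.301], [0.77, 0.373], [0.723, 0.285]] [[0.83, 0.387], [0.711, 0.231], [0.75, 0.324], [0.741, 0.121]]
0.1 [[0.64, 0.188], [0.71, 0.275], [0.721, 0.336], [0.681, 0.261]] [[0.817, 0.383], [0.702, 0.233], [0.74, 0.322], [0.731, 0.128]]
3.75
4.0
5.0
```

View pics/s22c.png

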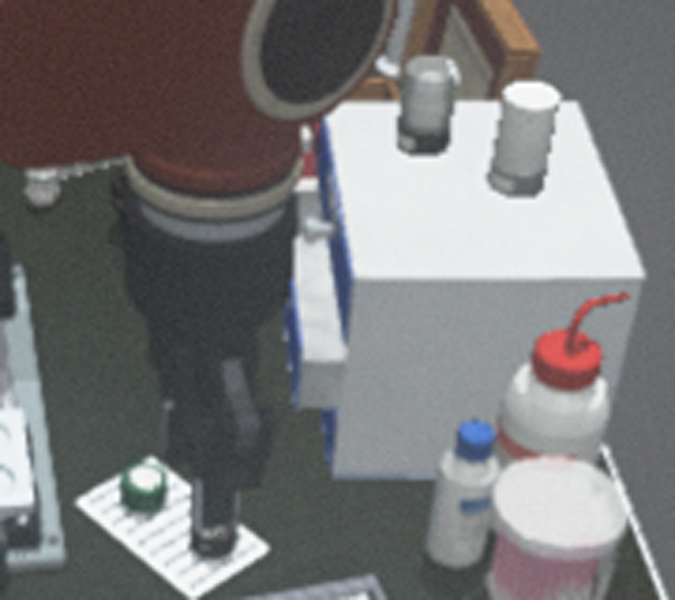

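View pics/t22c.png

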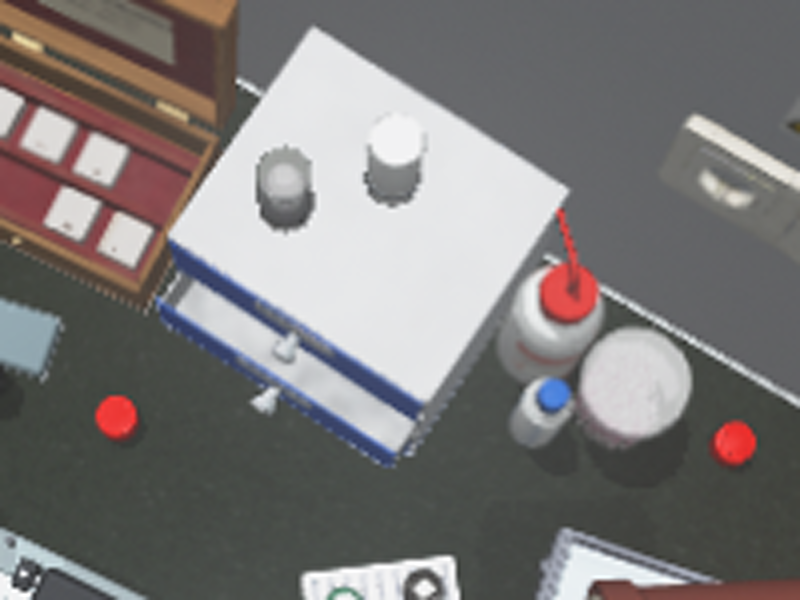

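View pics/w22c.png

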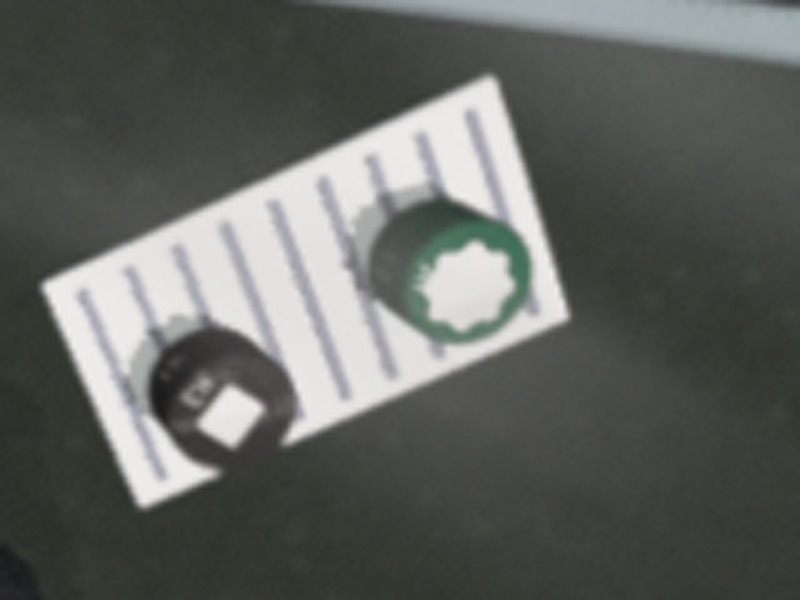

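```bash
python3 - <<'E'
from h import *
import pickle
a=pickle.load(open('w22.pkl','rb'));b=pickle.load(open('w8.pkl','rb'))
for p,q in [((474.2,196.9),(205,147.8)),((426.6,222.4),(170,109.6))]:
    print(tri([(a,p),(b,q)]).round(4),plane(a,[p],.0215).round(4),plane(b,[q],.0215).round(4))
E
python3 plan.py .607 .264 .15 154.5
```

```text
[0.604  0.2641 0.0244] [[0.6057 0.2654 0.0215]] [[0.605  0.264  0.0215]]
[0.6186 0.208  0.0212] [[0.6184 0.2079 0.0215]] [[0.6185 0.208  0.0215]]
t 41.07 pos [0.5283 0.1059 0.171 ] yaw 71.0 tilt [-0.002 -0.    -1.   ] f [ 0.7 -0.8 -0.6] open 0.0424
shift(units,tool) [7.01 0.93 0.83] turn [-2.000e-02 -1.000e-02 -1.457e+01]
```

step_arm(increments="1 0.13 0 0 0 0; 1 0.13 0 0 0 0; 1 0.13 0 0 0 0; 1 0.13 0 0 0 0; 1 0.13 0 0 0 0; 1 0.13 0 0 0 0; 1 0.13 0 0 0 0; 0 0 0 0 0 -1; 0 0 0 0 0 -1; 0 0 0 0 0 -1; 0 0 0 0 0 -1; 0 0 0 0 0 -1")

```text
t: 42.07
tool_pos: [0.6064, 0.2639, 0.1698]
tool_rot: [-2.018, -2.405, 0.005]
contact_force: [0.9, -0.3, -0.1]
opening: 0.0424
```

step_arm(increments="0 0 0 0 0 -1; 0 0 0 0 0 -1; 0 0 0 0 0 -1; 0 0 0 0 0 -1; 0 0 0 0 0 -1; 0 0 0 0 0 -1; 0 0 0 0 0 -1; 0 0 0 0 0 -1; 0 0 0 0 0 -1; 0 0 0 0 0 -0.6; 0 0 0 0 0 0; 0 0 0 0 0 0")

```text
t: 43.07
tool_pos: [0.6067, 0.2638, 0.1705]
tool_rot: [-0.69, -3.062, 0.002]
contact_force: [-0.0, 1.1, 0.1]
opening: 0.0425
```

```bash
python3 plan.py .6053 .2647 .05 154.5;python3 - <<'E'
from h import *
import pickle
im=snap('wrist','w23.png');pickle.dump(im,open('w23.pkl','wb'))
E
```

```text
t 43.07 pos [0.6067 0.2638 0.1705] yaw 154.6 tilt [-0.003 -0.001 -1.   ] f [-0.   1.1  0.1] open 0.0425
shift(units,tool) [0.06 0.02 4.82] turn [-0.02 -0.02  0.02]
```

View pics/w23.png

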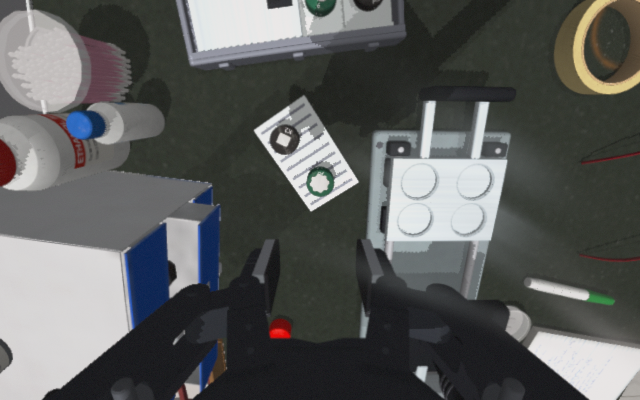

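step_arm(increments="0.05 0.03 0.7 0 0 0; 0 0 1 0 0 0; 0 0 1 0 0 0; 0 0 1 0 0 0; 0 0 0.7 0 0 0; 0 0 0.3 0 0 0; 0 0 0 0 0 0; 0 0 0 0 0 0; 0 0 0 0 0 0")

```text
t: 43.87
tool_pos: [0.6079, 0.2657, 0.0567]
tool_rot: [0.688, 3.063, 0.002]
contact_force: [0.4, 0.3, -0.2]
opening: 0.0426
```

```bash
python3 plan.py .6053 .2647 .012 154.5;python3 - <<'E'
from h import *
import pickle
im=snap('wrist','w24.png')
E
python3 crop.py w24.png 200 160 440 340 w24c.png
```

```text
t 43.87 pos [0.6079 0.2657 0.0567] yaw 154.7 tilt [ 0.003  0.001 -1.   ] f [ 0.4  0.3 -0.2] open 0.0426
shift(units,tool) [ 0.08 -0.08  1.79] turn [0.02 0.02 0.03]
3.3333333333333335
```

View pics/w24c.png

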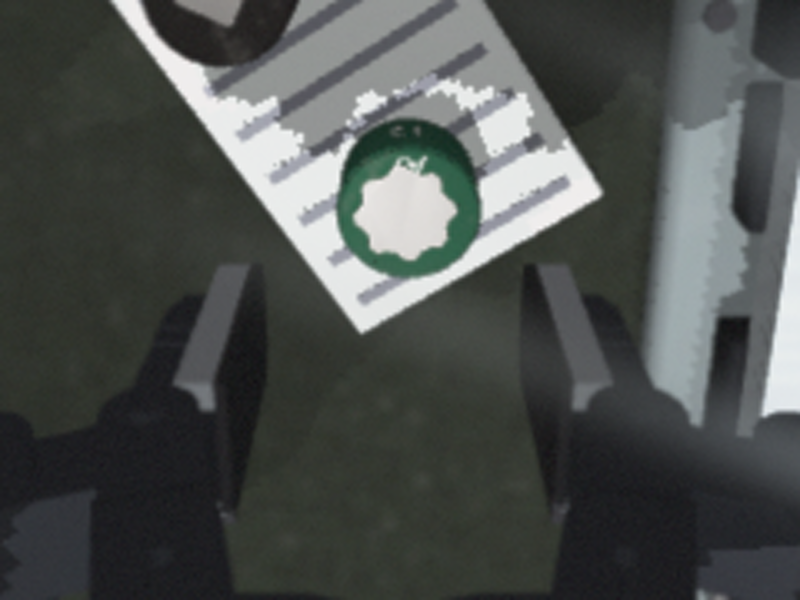

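step_arm(increments="0.06 -0.06 0.8 0 0 0; 0 0 0.5 0 0 0; 0 0 0.3 0 0 0; 0 0 0.15 0 0 0; 0 0 0 0 0 0; 0 0 0 0 0 0; 0 0 0 0 0 0")

```text
t: 44.5
tool_pos: [0.6054, 0.2648, 0.0119]
tool_rot: [0.688, 3.064, 0.001]
contact_force: [-0.6, -0.4, 0.1]
opening: 0.0427
```

```bash
python3 plan.py .6053 .2647 .012 154.5;python3 - <<'E'
from h import *
import pickle
im=snap('wrist','w25.png')
E
python3 crop.py w25.png 200 160 440 340 w25c.png
```

```text
t 44.50 pos [0.6054 0.2648 0.0119] yaw 154.7 tilt [ 0.001  0.    -1.   ] f [-0.6 -0.4  0.1] open 0.0427
shift(units,tool) [ 0. -0. -0.] turn [0.01 0.01 0.03]
3.3333333333333335
```

View pics/w25c.png

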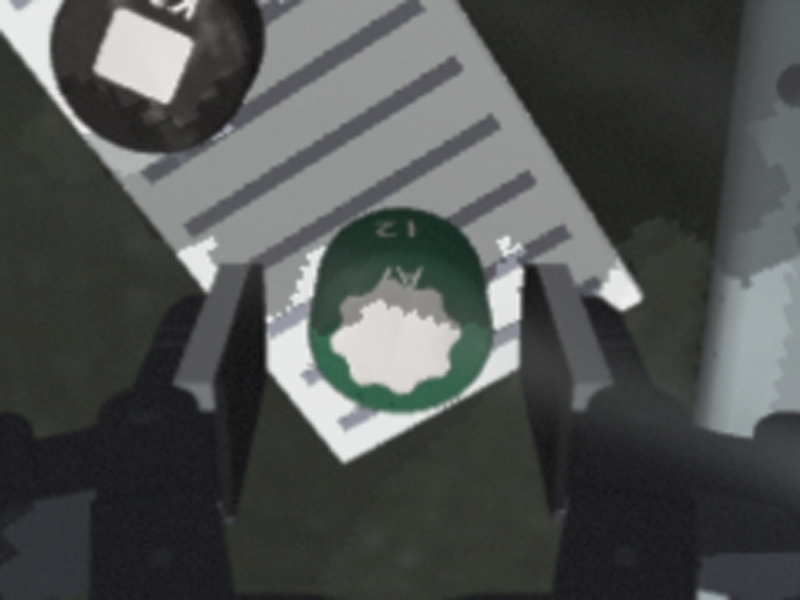

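step_arm(increments="0 0 0 0 0 0; 0 0 0 0 0 0; 0 0 0 0 0 0; 0 0 0 0 0 0; 0 0 0 0 0 0; 0 0 0 0 0 0", fingers=-1)

```text
t: 45.05
tool_pos: [0.6055, 0.2648, 0.0122]
tool_rot: [0.688, 3.064, 0.001]
contact_force: [0.9, -0.9, 5.5]
opening: 0.0276
```

step_arm(increments="0 0 -0.3 0 0 0; 0 0 -0.5 0 0 0; 0 0 -0.8 0 0 0; 0 0 -1 0 0 0; 0 0 -1 0 0 0; 0 0 -0.4 0 0 0; 0 0 0 0 0 0; 0 0 0 0 0 0")

```text
t: 45.72
tool_pos: [0.6047, 0.2646, 0.1113]
tool_rot: [0.688, 3.065, 0.001]
contact_force: [-0.7, 0.6, -0.7]
opening: 0.0281
```

```bash
python3 plan.py .4588 .3293 .115 154.5;python3 - <<'E'
from h import *
snap('wrist','w26.png')
E
```

```text
t 45.72 pos [0.6047 0.2646 0.1113] yaw 154.7 tilt [ 0.001  0.    -1.   ] f [-0.7  0.6 -0.7] open 0.0281
shift(units,tool) [ 6.38 -0.15 -0.15] turn [0.   0.01 0.03]
```

View pics/w26.png

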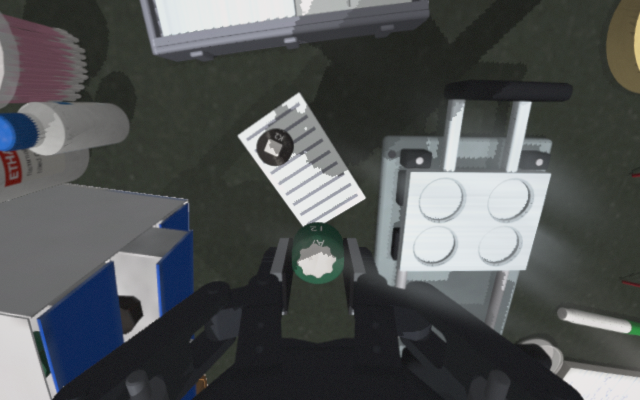

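step_arm(increments="0.5 -0.02 0 0 0 0; 0.9 -0.02 0 0 0 0; 1 -0.02 0 0 0 0; 1 -0.02 0 0 0 0; 1 -0.02 0 0 0 0; 1 -0.02 0 0 0 0; 0.6 -0.02 0 0 0 0; 0.35 0 0.5 0 0 0; 0 0 0.7 0 0 0; 0 0 0.5 0 0 0; 0 0 0.2 0 0 0; 0 0 0 0 0 0")

```text
t: 46.77
tool_pos: [0.4584, 0.3281, 0.0606]
tool_rot: [-0.688, -3.062, 0.005]
contact_force: [-0.8, -0.7, -0.5]
opening: 0.0277
```

```bash
python3 plan.py .4588 .3293 .045 154.5;python3 - <<'E'
from h import *
import pickle
im=snap('wrist','w27.png');pickle.dump(im,open('w27.pkl','wb'))
E
python3 crop.py w27.png 200 160 440 340 w27c.png
```

```text
t 46.77 pos [0.4584 0.3281 0.0606] yaw 154.7 tilt [-0.004 -0.002 -1.   ] f [-0.8 -0.7 -0.5] open 0.0277
shift(units,tool) [0.01 0.05 0.62] turn [-0.04 -0.03  0.03]
3.3333333333333335
```

View pics/w27c.png

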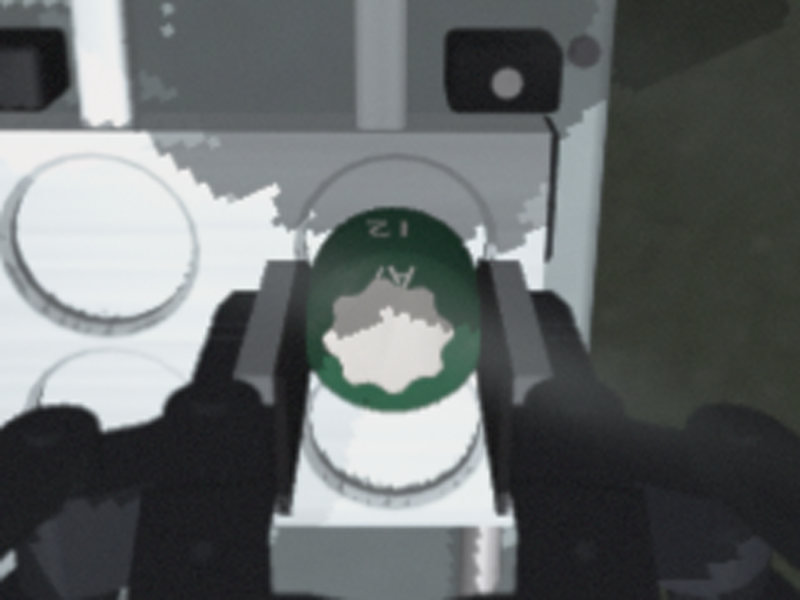

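Run:
```python
from h import *
import pickle
a=pickle.load(open('w27.pkl','rb'))
f=lambda p:np.array(p)/3.3333+[200,160]
P=plane(a,f([[396,155],[297,245],[495,245],[98,152],[104,335],[0,250],[197,250]]),.036);print(P.round(4))
X=np.array([.4305,.9026])
print('front edge + 18mm',P[0,:2]+.018*X,'left pocket centre',(P[3]+P[4])/2,'LR mid',(P[1]+P[2])/2)
print('held bottom front',plane(a,f([[393,207]]),.052)[0,:2]+.015*X)
```

```text
[[0.4506 0.3115 0.036 ]
 [0.476  0.32   0.036 ]
 [0.4412 0.3366 0.036 ]
 [0.5012 0.2868 0.036 ]
 [0.5204 0.3211 0.036 ]
 [0.5292 0.2961 0.036 ]
 [0.4941 0.3126 0.036 ]]
front edge + 18mm [0.45836984 0.32773245] left pocket centre [0.51077529 0.30398411 0.036     ] LR mid [0.45855546 0.32831872 0.036     ]
held bottom front [0.45929085 0.32821794]
```

step_arm(increments="0 0.02 0.4 0 0 0; 0 0 0.2 0 0 0; 0 0 0 0 0 0; 0 0 0 0 0 0; 0 0 0 0 0 0")

```text
t: 47.23
tool_pos: [0.4602, 0.3298, 0.0489]
tool_rot: [0.688, 3.065, 0.001]
contact_force: [-0.9, 0.6, 0.1]
opening: 0.0279
```

```bash
python3 plan.py .4587 .3288 .041 154.5
```

```text
t 47.23 pos [0.4602 0.3298 0.0489] yaw 154.7 tilt [ 0.  0. -1.] f [-0.9  0.6  0.1] open 0.0279
shift(units,tool) [ 0.04 -0.06  0.31] turn [0.   0.   0.03]
```

step_arm(increments="0.04 -0.05 0 0 0 0; 0 0 0.15 0 0 0; 0 0 0.15 0 0 0; 0 0 0 0 0 0; 0 0 0 0 0 0; 0 0 0 0 0 0")

```text
t: 47.73
tool_pos: [0.4584, 0.329, 0.0409]
tool_rot: [-0.688, -3.065, 0.0]
contact_force: [0.0, -0.9, 0.1]
opening: 0.0281
```

```bash
python3 plan.py .4587 .3288 .040 154.5;python3 - <<'E'
from h import *
snap('wrist','w28.png')
E
python3 crop.py w28.png 200 160 440 340 w28c.png
```

```text
t 47.73 pos [0.4584 0.329  0.0409] yaw 154.7 tilt [-0. -0. -1.] f [ 0.  -0.9  0.1] open 0.0281
shift(units,tool) [-0.02 -0.    0.04] turn [-0.   -0.    0.03]
3.3333333333333335
```

View pics/w28c.png

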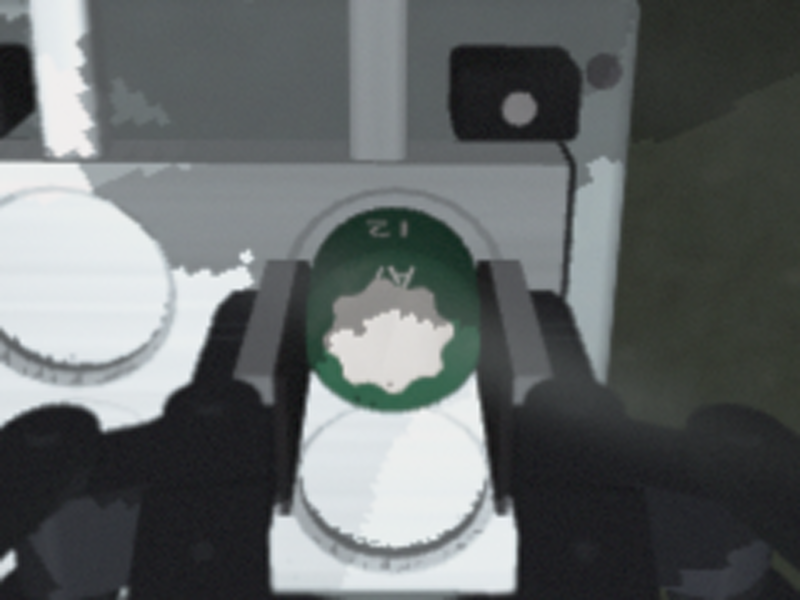

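step_arm(increments="0 0 0.03 0 0 0; 0 0 0 0 0 0; 0 0 0 0 0 0")

```text
t: 48.03
tool_pos: [0.4584, 0.329, 0.0403]
tool_rot: [-0.688, -3.065, 0.0]
contact_force: [0.9, 0.2, -0.5]
opening: 0.0281
```

step_arm(increments="0 0 0 0 0 0; 0 0 0 0 0 0; 0 0 0 0 0 0; 0 0 -0.3 0 0 0; 0 0 -0.8 0 0 0; 0 0 -1 0 0 0; 0 0 -1 0 0 0; 0 0 -0.5 0 0 0; 0 0 0 0 0 0; 0 0 0 0 0 0", fingers=0)

```text
t: 48.87
tool_pos: [0.4589, 0.3292, 0.1309]
tool_rot: [0.688, 3.064, 0.002]
contact_force: [0.8, -0.6, 0.5]
opening: 0.0428
```

```bash
python3 plan.py .6184 .2079 .12 154.5;python3 - <<'E'
from h import *
import pickle
im=snap('wrist','w29.png');pickle.dump(im,open('w29.pkl','wb'))
E
python3 crop.py w29.png 260 130 440 265 w29c.png
```

```text
t 48.87 pos [0.4589 0.3292 0.1309] yaw 154.7 tilt [ 0.001  0.001 -1.   ] f [ 0.8 -0.6  0.5] open 0.0428
shift(units,tool) [-7.84 -1.66  0.44] turn [0.01 0.01 0.03]
4.444444444444445
```

View pics/w29.png

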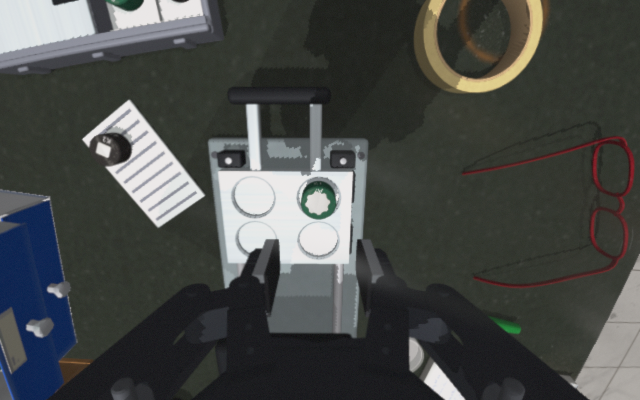

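View pics/w29c.png

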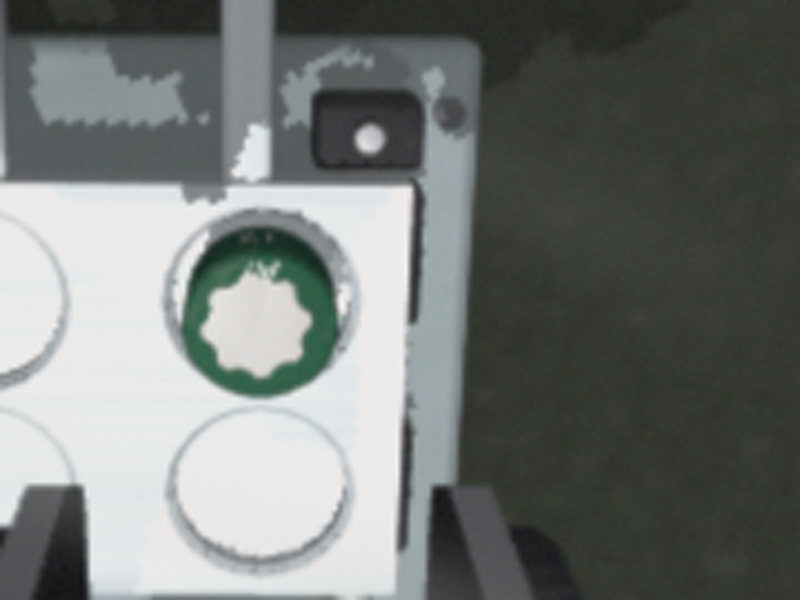

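Run:
```python
from h import *
import pickle
a=pickle.load(open('w29.pkl','rb'));print(plane(a,[[108,149]],.0215))
```

```text
[[0.61377367 0.20883695 0.0215    ]]
```

step_arm(increments="-0.5 -0.15 0 0 0 0; -1 -0.2 0 0 0 0; -1 -0.2 0 0 0 0; -1 -0.2 0 0 0 0; -1 -0.2 0 0 0 0; -1 -0.2 0 0 0 0; -1 -0.2 0 0 0 0; -0.8 -0.2 0.2 0 0 0; -0.5 -0.1 0.5 0 0 0; 0 0 0.7 0 0 0; 0 0 0.7 0 0 0; 0 0 0 0 0 0")

```text
t: 49.92
tool_pos: [0.6137, 0.2062, 0.0709]
tool_rot: [-0.688, -3.055, 0.008]
contact_force: [-0.9, -0.8, -0.8]
opening: 0.0423
```

step_arm(increments="0 0 0.3 0 0 0; 0 0 0 0 0 0; 0 0 0 0 0 0")

```text
t: 50.17
tool_pos: [0.6172, 0.2083, 0.0703]
tool_rot: [-0.688, -3.065, 0.0]
contact_force: [0.6, 0.3, 0.4]
opening: 0.0427
```

```bash
python3 plan.py .6184 .2079 .012 154.5;python3 - <<'E'
from h import *
import pickle
im=snap('wrist','w30.png');pickle.dump(im,open('w30.pkl','wb'))
E
python3 crop.py w30.png 200 160 440 340 w30c.png
```

```text
t 50.17 pos [0.6172 0.2083 0.0703] yaw 154.7 tilt [-0. -0. -1.] f [0.6 0.3 0.4] open 0.0427
shift(units,tool) [-0.05  0.01  2.33] turn [-0.   -0.    0.04]
3.3333333333333335
```

View pics/w30c.png

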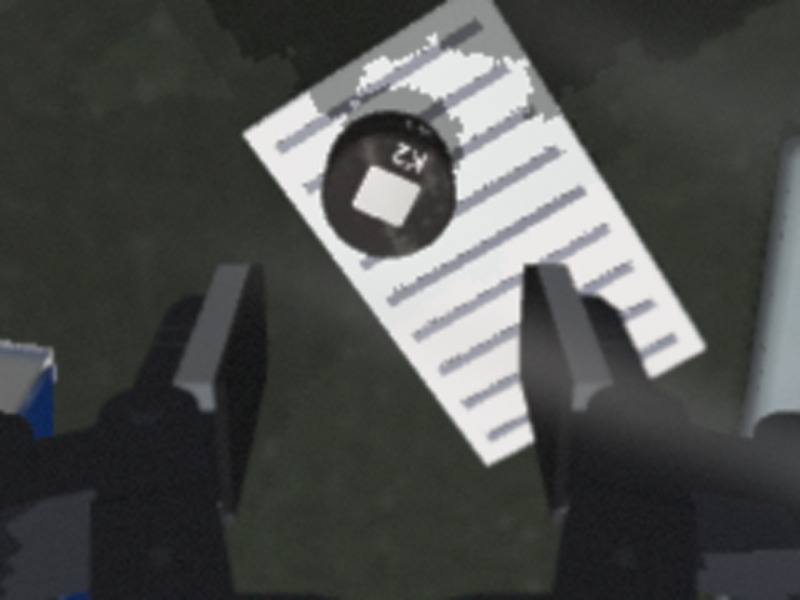

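Run:
```python
from h import *
import pickle
a=pickle.load(open('w30.pkl','rb'));print(plane(a,[[316.4,217]],.021))
```

```text
[[0.61823892 0.2064791  0.021     ]]
```

step_arm(increments="-0.03 0 0.8 0 0 0; 0 0 0.8 0 0 0; 0 0 0.4 0 0 0; 0 0 0.25 0 0 0; 0 0 0 0 0 0; 0 0 0 0 0 0; 0 0 0 0 0 0")

```text
t: 50.8
tool_pos: [0.6188, 0.2083, 0.0155]
tool_rot: [0.687, 3.063, 0.002]
contact_force: [0.6, 0.4, 0.5]
opening: 0.0427
```

step_arm(increments="0 -0.05 0.12 0 0 0; 0 0 0 0 0 0; 0 0 0 0 0 0")

```text
t: 51.05
tool_pos: [0.6174, 0.2069, 0.0114]
tool_rot: [0.688, 3.065, 0.0]
contact_force: [-0.4, -0.1, 0.4]
opening: 0.0429
```

step_arm(increments="0 0 0 0 0 0; 0 0 0 0 0 0; 0 0 0 0 0 0; 0 0 0 0 0 0; 0 0 0 0 0 0; 0 0 0 0 0 0", fingers=-1)

```text
t: 51.55
tool_pos: [0.6177, 0.207, 0.0116]
tool_rot: [0.688, 3.065, 0.001]
contact_force: [-0.4, -1.1, 3.5]
opening: 0.0278
```

step_arm(increments="0 0 -0.3 0 0 0; 0 0 -0.5 0 0 0; 0 0 -0.8 0 0 0; 0 0 -1 0 0 0; 0 0 -1 0 0 0; 0 0 -0.4 0 0 0; 0 0 0 0 0 0; 0 0 0 0 0 0")

```text
t: 52.22
tool_pos: [0.6174, 0.207, 0.1115]
tool_rot: [0.688, 3.064, 0.001]
contact_force: [0.0, 0.3, -0.9]
opening: 0.0281
```

```bash
python3 plan.py .5109 .3038 .11 154.5;python3 - <<'E'
from h import *
snap('wrist','w31.png')
E
```

```text
t 52.22 pos [0.6174 0.207  0.1115] yaw 154.7 tilt [ 0.001  0.    -1.   ] f [ 0.   0.3 -0.9] open 0.0281
shift(units,tool) [5.51 1.68 0.05] turn [0.01 0.01 0.03]
```

View pics/w31.png

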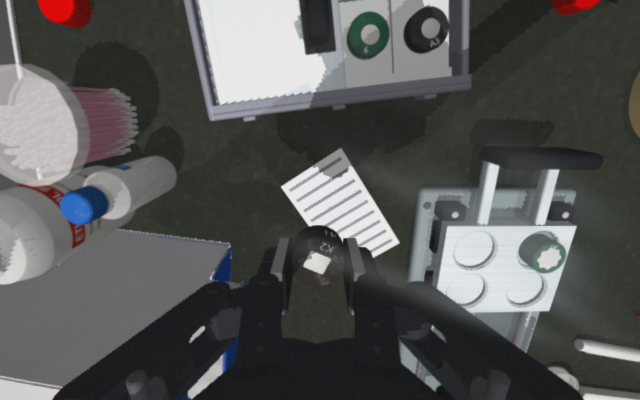

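step_arm(increments="0.4 0.1 0 0 0 0; 0.8 0.28 0 0 0 0; 1 0.3 0 0 0 0; 1 0.3 0 0 0 0; 1 0.3 0 0 0 0; 0.8 0.26 0 0 0 0; 0.45 0.1 0.3 0 0 0; 0 0 0.8 0 0 0; 0 0 0.6 0 0 0; 0 0 0.3 0 0 0; 0 0 0 0 0 0; 0 0 0 0 0 0")

```text
t: 53.27
tool_pos: [0.511, 0.3017, 0.0598]
tool_rot: [-0.688, -3.063, 0.002]
contact_force: [-0.1, 1.0, -0.8]
opening: 0.0279
```

```bash
python3 plan.py .5109 .3037 .050 154.5;python3 - <<'E'
from h import *
import pickle
im=snap('wrist','w32.png');pickle.dump(im,open('w32.pkl','wb'))
E
python3 crop.py w32.png 200 160 440 340 w32c.png
```

```text
t 53.27 pos [0.511  0.3017 0.0598] yaw 154.7 tilt [-0.002 -0.001 -1.   ] f [-0.1  1.  -0.8] open 0.0279
shift(units,tool) [0.04 0.07 0.39] turn [-0.02 -0.01  0.03]
3.3333333333333335
```

View pics/w32c.png

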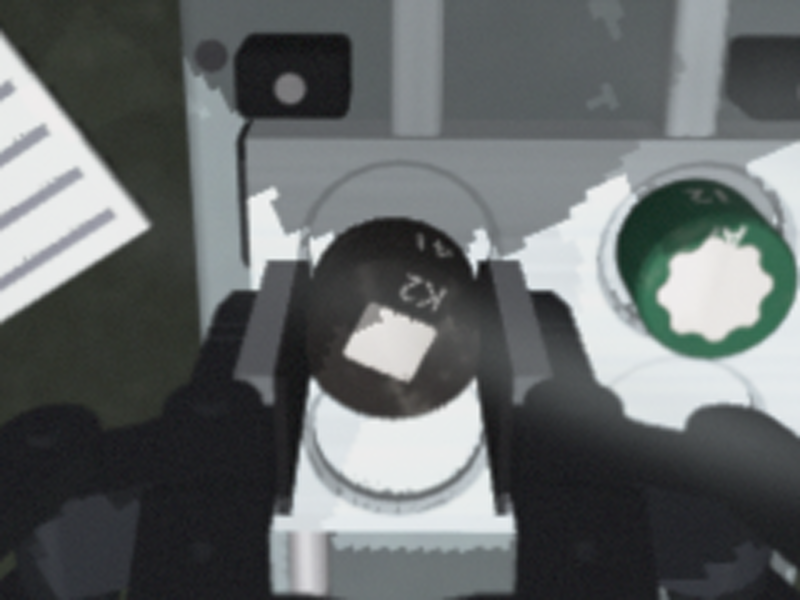

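Run:
```python
from h import *
import pickle
a=pickle.load(open('w32.pkl','rb'))
f=lambda p:np.array(p)/3.3333+[200,160]
P=plane(a,f([[400,162],[303,250],[497,250]]),.036)
X=np.array([.4305,.9026])
print('pocket',P[0,:2]+.018*X,'LR mid',(P[1]+P[2])/2)
print('held centre',plane(a,f([[393,217]]),.051)[0,:2]+.015*X)
```

```text
pocket [0.51078804 0.30273214] LR mid [0.51077642 0.30296594 0.036     ]
held centre [0.51271949 0.30365948]
```

step_arm(increments="0.05 -0.05 0.2 0 0 0; 0 0 0 0 0 0; 0 0 0 0 0 0; 0 0 0 0 0 0")

```text
t: 53.65
tool_pos: [0.5102, 0.3016, 0.0565]
tool_rot: [0.688, 3.065, 0.001]
contact_force: [0.1, -1.2, -1.1]
opening: 0.0276
```

```bash
python3 plan.py .5098 .3022 .042 154.5;python3 - <<'E'
from h import *
import pickle
im=snap('wrist','w33.png');pickle.dump(im,open('w33.pkl','wb'))
E
python3 crop.py w33.png 200 160 440 340 w33c.png
```

```text
t 53.65 pos [0.5102 0.3016 0.0565] yaw 154.7 tilt [ 0.001  0.    -1.   ] f [ 0.1 -1.2 -1.1] open 0.0276
shift(units,tool) [0.02 0.01 0.58] turn [0.   0.   0.03]
3.3333333333333335
```

View pics/w33c.png

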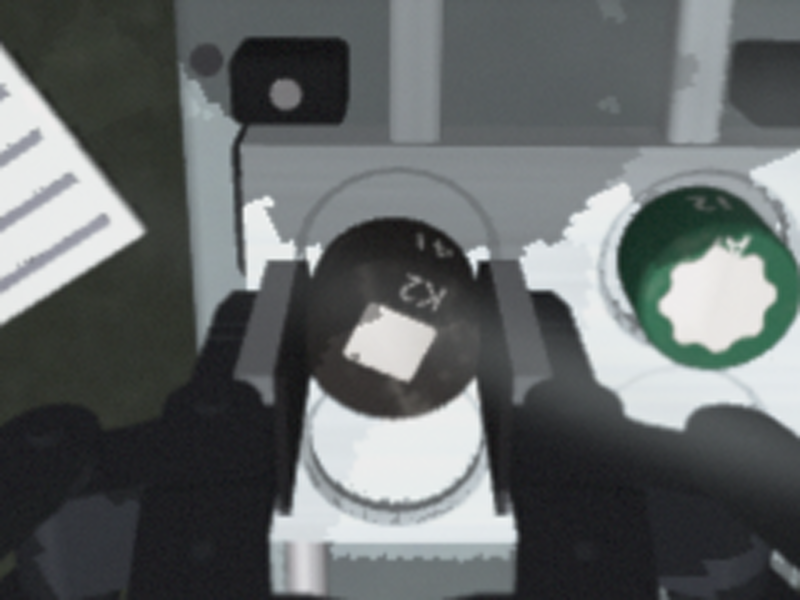

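Position is nearly right; go down.

step_arm(increments="0.02 0 0.3 0 0 0; 0 0 0.15 0 0 0; 0 0 0 0 0 0; 0 0 0 0 0 0; 0 0 0 0 0 0")

```text
t: 54.12
tool_pos: [0.5094, 0.3018, 0.0446]
tool_rot: [-0.688, -3.065, 0.0]
contact_force: [0.1, 0.2, -0.1]
opening: 0.0278
```

```bash
python3 plan.py .5098 .3022 .041 154.5;python3 - <<'E'
from h import *
import pickle
im=snap('wrist','w34.png');pickle.dump(im,open('w34.pkl','wb'))
E
python3 crop.py w34.png 200 160 440 340 w34c.png
```

```text
t 54.12 pos [0.5094 0.3018 0.0446] yaw 154.7 tilt [-0. -0. -1.] f [ 0.1  0.2 -0.1] open 0.0278
shift(units,tool) [-0.01  0.02  0.14] turn [-0.   -0.    0.03]
3.3333333333333335
```

View pics/w34c.png

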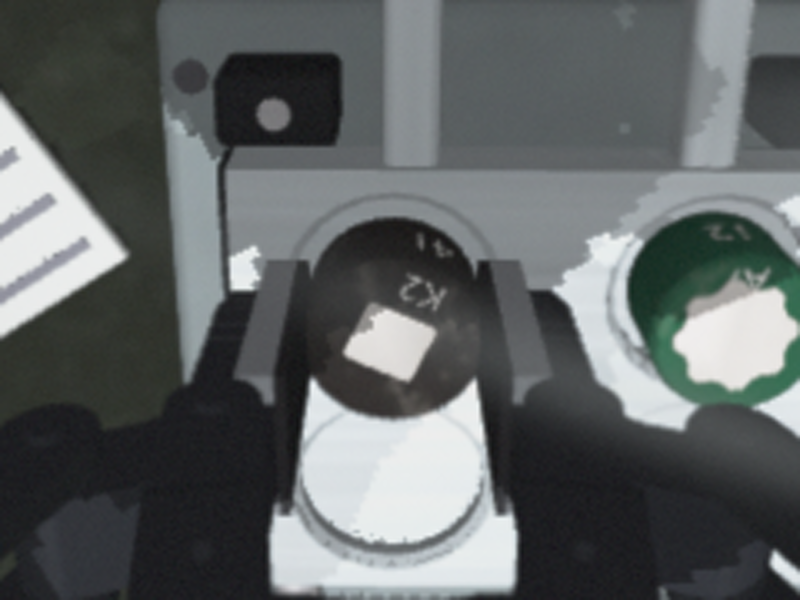

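step_arm(increments="0 0.01 0.15 0 0 0; 0 0 0 0 0 0; 0 0 0 0 0 0; 0 0 0 0 0 0")

```text
t: 54.5
tool_pos: [0.5096, 0.3021, 0.041]
tool_rot: [-0.688, -3.065, 0.0]
contact_force: [0.2, -0.1, -0.6]
opening: 0.0278
```

step_arm(increments="0 0 0.03 0 0 0; 0 0 0 0 0 0; 0 0 0 0 0 0")

```text
t: 54.75
tool_pos: [0.5096, 0.3021, 0.0403]
tool_rot: [0.688, 3.065, 0.0]
contact_force: [0.5, 0.1, -0.7]
opening: 0.028
```

step_arm(increments="0 0 0 0 0 0; 0 0 0 0 0 0; 0 0 0 0 0 0; 0 0 -0.3 0 0 0; 0 0 -0.8 0 0 0; 0 0 -1 0 0 0; 0 0 -1 0 0 0; 0 0 -0.5 0 0 0; 0 0 0 0 0 0; 0 0 0 0 0 0", fingers=0)

```text
t: 55.58
tool_pos: [0.51, 0.3022, 0.131]
tool_rot: [0.688, 3.064, 0.002]
contact_force: [0.2, -0.1, -0.3]
opening: 0.043
```

```bash
python3 plan.py .4489 .2392 .15 64.5;python3 - <<'E'
from h import *
import pickle
im=snap('wrist','w35.png');pickle.dump(im,open('w35.pkl','wb'))
E
python3 crop.py w35.png 260 120 440 255 w35c.png
```

```text
t 55.58 pos [0.51   0.3022 0.131 ] yaw 154.7 tilt [ 0.002  0.001 -1.   ] f [ 0.2 -0.1 -0.3] open 0.0430
shift(units,tool) [ 1.13 -3.32 -0.77] turn [ 0.02 -0.   15.74]
4.444444444444445
```

View pics/w35.png

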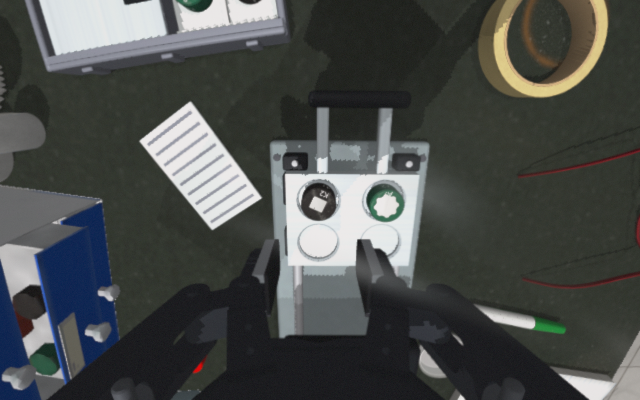

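View pics/w35c.png

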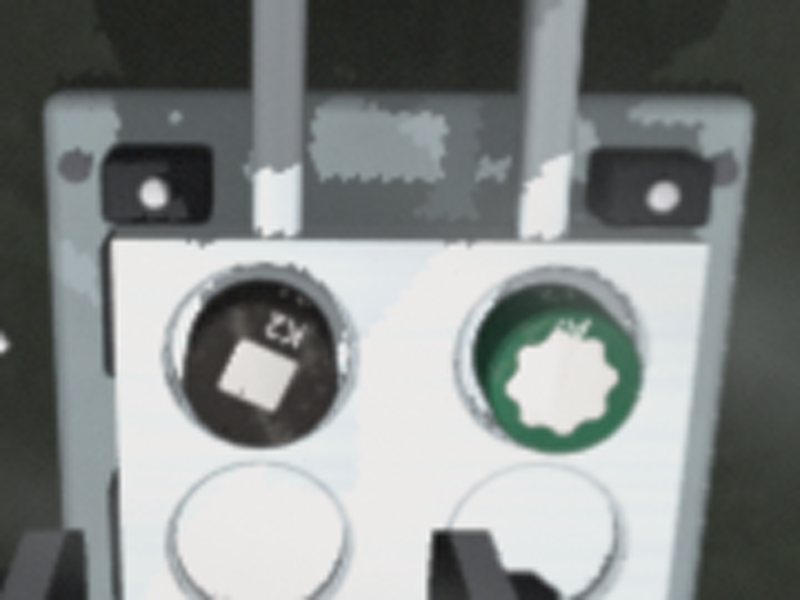

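step_arm(increments="0.3 -0.85 -0.3 0 0 0; 0.3 -0.85 -0.3 0 0 0; 0.3 -0.85 0 0 0 0; 0.23 -0.77 0 0 0 0; 0 0 0 0 0 1; 0 0 0 0 0 1; 0 0 0 0 0 1; 0 0 0 0 0 1; 0 0 0 0 0 1; 0 0 0 0 0 1; 0 0 0 0 0 1; 0 0 0 0 0 1")

```text
t: 56.63
tool_pos: [0.4472, 0.2386, 0.1426]
tool_rot: [-1.832, -2.549, 0.006]
contact_force: [-0.9, 0.6, -0.4]
opening: 0.0427
```

step_arm(increments="0 0 0 0 0 1; 0 0 0 0 0 1; 0 0 0 0 0 1; 0 0 0 0 0 1; 0 0 0 0 0 1; 0 0 0 0 0 1; 0 0 0 0 0 1; 0 0 0 0 0 0.7; 0 0 0 0 0 0; 0 0 0 0 0 0")

```text
t: 57.47
tool_pos: [0.4476, 0.2387, 0.1434]
tool_rot: [-2.651, -1.684, 0.005]
contact_force: [0.4, 0.3, 0.1]
opening: 0.0428
```

```bash
python3 plan.py .4489 .2392 .042 64.5;python3 - <<'E'
from h import *
import pickle
im=snap('wrist','w36.png');pickle.dump(im,open('w36.pkl','wb'))
E
```

```text
t 57.47 pos [0.4476 0.2387 0.1434] yaw 64.8 tilt [-0.003 -0.001 -1.   ] f [0.4 0.3 0.1] open 0.0428
shift(units,tool) [0.05 0.05 4.05] turn [-0.02  0.02  0.06]
```

View pics/w36.png

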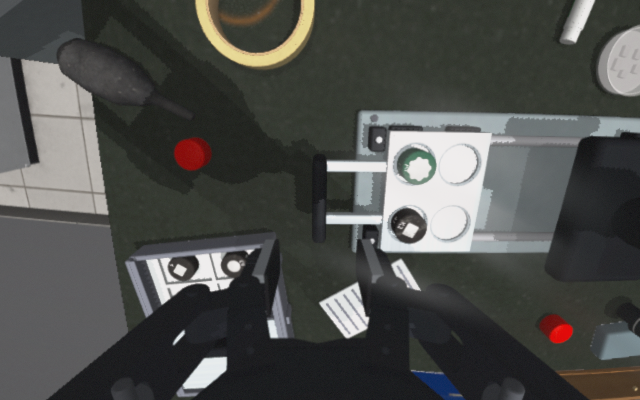

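step_arm(increments="0.03 0.05 0.6 0 0 0.05; 0 0 1 0 0 0; 0 0 1 0 0 0; 0 0 0.8 0 0 0; 0 0 0.4 0 0 0; 0 0 0.2 0 0 0; 0 0 0 0 0 0; 0 0 0 0 0 0")

```text
t: 58.18
tool_pos: [0.4507, 0.2395, 0.0461]
tool_rot: [2.657, 1.676, 0.002]
contact_force: [0.0, -0.2, -0.3]
opening: 0.0428
```

step_arm(increments="0 0 0 0 0 0; 0 0 0 0 0 0; 0 0 0 0 0 0; 0 0 0 0 0 0; 0 0 0 0 0 0; 0 0 0 0 0 0", fingers=-1)

```text
t: 58.68
tool_pos: [0.451, 0.2395, 0.0468]
tool_rot: [2.657, 1.675, 0.003]
contact_force: [-0.9, -0.3, 7.4]
opening: 0.0109
```

step_arm(increments="0.1 0 0 0 0 0; 0.2 0 0 0 0 0; 0.3 0 0 0 0 0; 0.4 0 0 0 0 0; 0.4 0 0 0 0 0; 0.4 0 0 0 0 0; 0.4 0 0 0 0 0; 0.4 0 0 0 0 0; 0.4 0 0 0 0 0; 0.3 0 0 0 0 0; 0.2 0 0 0 0 0; 0 0 0 0 0 0")

```text
t: 59.68
tool_pos: [0.4894, 0.3195, 0.0468]
tool_rot: [2.657, 1.676, 0.006]
contact_force: [1.8, 1.5, 5.0]
opening: 0.0108
```

step_arm(increments="0.2 0 0 0 0 0; 0.3 0 0 0 0 0; 0.3 0 0 0 0 0; 0.3 0 0 0 0 0; 0.3 0 0 0 0 0; 0.2 0 0 0 0 0; 0.1 0 0 0 0 0; 0 0 0 0 0 0; 0 0 0 0 0 0")

```text
t: 60.43
tool_pos: [0.5074, 0.3572, 0.0468]
tool_rot: [2.657, 1.675, 0.006]
contact_force: [0.8, 1.6, 4.8]
opening: 0.0111
```

step_arm(increments="0.1 0 0 0 0 0; 0.1 0 0 0 0 0; 0.1 0 0 0 0 0; 0 0 0 0 0 0; 0 0 0 0 0 0")

```text
t: 60.85
tool_pos: [0.5105, 0.3636, 0.0468]
tool_rot: [2.657, 1.675, 0.004]
contact_force: [0.4, -0.5, 5.6]
opening: 0.0112
```

step_arm(increments="0.1 0 0 0 0 0; 0.1 0 0 0 0 0; 0 0 0 0 0 0; 0 0 0 0 0 0")

```text
t: 61.18
tool_pos: [0.511, 0.3647, 0.0468]
tool_rot: [2.654, 1.673, -0.01]
contact_force: [-7.1, -13.8, 15.4]
opening: 0.0106
```

step_arm(increments="0.15 0 0 0 0 0; 0.1 0 0 0 0 0; 0 0 0 0 0 0; 0 0 0 0 0 0")

```text
t: 61.52
tool_pos: [0.511, 0.3648, 0.0467]
tool_rot: [2.648, 1.67, -0.033]
contact_force: [-18.5, -32.6, 29.5]
opening: 0.0108
```

step_arm(increments="-0.2 0 0 0 0 0; -0.12 0 0 0 0 0; 0 0 0 0 0 0; 0 0 0 0 0 0")

```text
t: 61.85
tool_pos: [0.511, 0.3646, 0.0468]
tool_rot: [2.656, 1.674, -0.003]
contact_force: [-1.7, -6.4, 10.7]
opening: 0.0112
```

step_arm(increments="0 0 0 0 0 0; 0 0 0 0 0 0; 0 0 -0.4 0 0 0; 0 0 -1 0 0 0; 0 0 -1 0 0 0; 0 0 -1 0 0 0; 0 0 -1 0 0 0; 0 0 -1 0 0 0; 0 0 -1 0 0 0; 0 0 -0.6 0 0 0; 0 0 0 0 0 0; 0 0 0 0 0 0", fingers=0)

```text
t: 62.85
tool_pos: [0.5109, 0.3665, 0.2209]
tool_rot: [2.657, 1.676, 0.002]
contact_force: [-0.0, -1.0, -0.4]
opening: 0.0429
```

```bash
python3 plan.py .5556 .0707 .22 -18.5;python3 - <<'E'
from h import *
im=snap('wrist','w37.png')
E
```

```text
t 62.85 pos [0.5109 0.3665 0.2209] yaw 64.5 tilt [ 0.001  0.001 -1.   ] f [-0.  -1.  -0.4] open 0.0429
shift(units,tool) [-9.91  6.71  0.03] turn [-0.   -0.02 14.48]
```

View pics/w37.png

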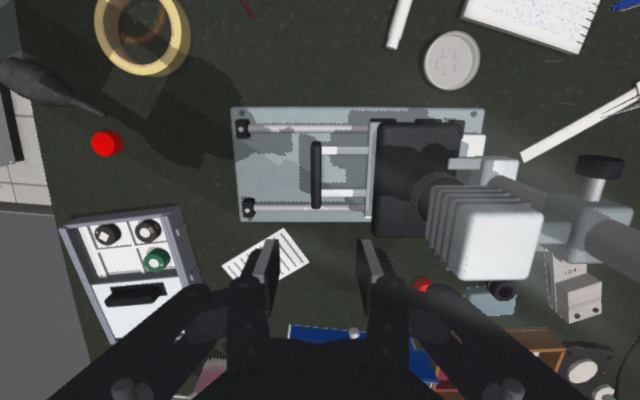

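step_arm(increments="-0.99 0.67 0 0 0 0; -0.99 0.67 0 0 0 0; -0.99 0.67 0 0 0 0; -0.99 0.67 0 0 0 0; -0.99 0.67 0 0 0 0; -0.99 0.67 0 0 0 0; -0.99 0.67 0 0 0 0; -0.99 0.67 0 0 0 0; -0.99 0.67 0 0 0 0; -0.99 0.67 0 0 0 0; 0 0 0 0 0 1; 0 0 0 0 0 1")

```text
t: 63.9
tool_pos: [0.554, 0.0689, 0.2171]
tool_rot: [-2.815, -1.39, 0.007]
contact_force: [-0.5, 0.1, -0.7]
opening: 0.0427
```

step_arm(increments="0 0 0 0 0 1; 0 0 0 0 0 1; 0 0 0 0 0 1; 0 0 0 0 0 1; 0 0 0 0 0 1; 0 0 0 0 0 1; 0 0 0 0 0 1; 0 0 0 0 0 1; 0 0 0 0 0 1; 0 0 0 0 0 1; 0 0 0 0 0 1; 0 0 0 0 0 1")

```text
t: 64.9
tool_pos: [0.5537, 0.0707, 0.2171]
tool_rot: [3.11, -0.438, -0.008]
contact_force: [0.7, 0.0, -0.2]
opening: 0.0426
```

step_arm(increments="0 0 0 0 0 0.5; 0 0 0 0 0 0; 0 0 0 0 0 0")

```text
t: 65.15
tool_pos: [0.5541, 0.0707, 0.2179]
tool_rot: [3.1, -0.506, -0.006]
contact_force: [0.1, 0.1, -0.7]
opening: 0.0428
```

```bash
python3 plan.py .5556 .0707 .044 -18.6;python3 - <<'E'
from h import *
im=snap('wrist','w38.png')
E
python3 crop.py w38.png 220 80 420 230 w38c.png
```

```text
t 65.15 pos [0.5541 0.0707 0.2179] yaw -18.5 tilt [-0.004  0.    -1.   ] f [ 0.1  0.1 -0.7] open 0.0428
shift(units,tool) [ 0.08 -0.03  6.96] turn [0.01 0.04 0.01]
4.0
```

View pics/w38.png

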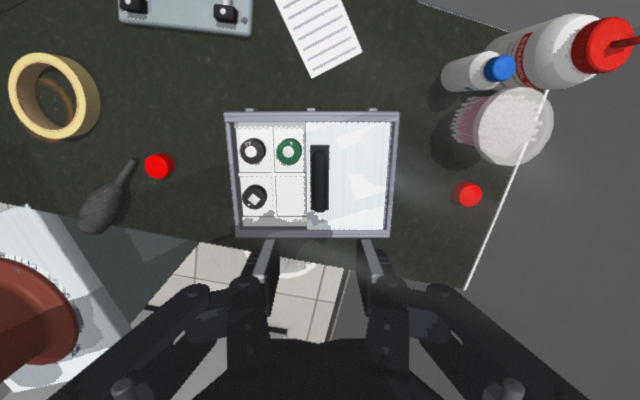

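View pics/w38c.png

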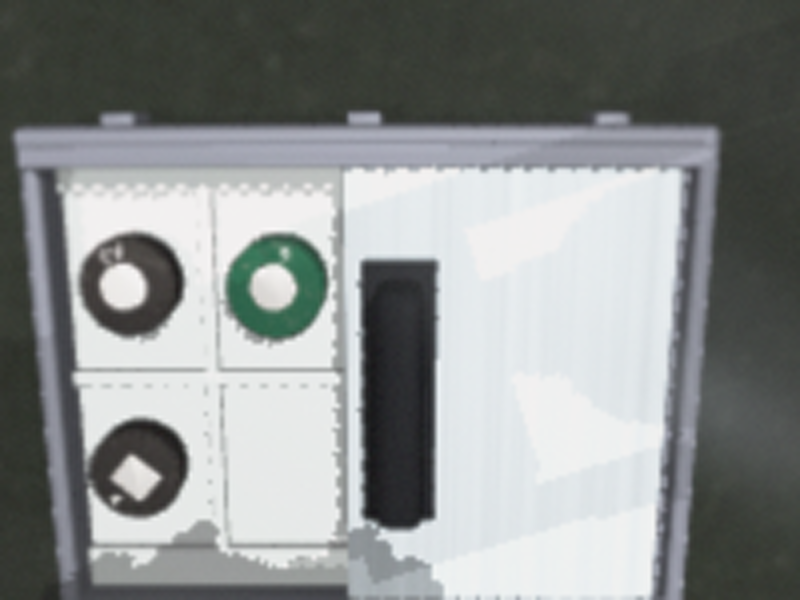

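step_arm(increments="0.05 0 0.6 0 0 0; 0 0 1 0 0 0; 0 0 1 0 0 0; 0 0 1 0 0 0; 0 0 1 0 0 0; 0 0 1 0 0 0; 0 0 0.8 0 0 0; 0 0 0.4 0 0 0; 0 0 0.15 0 0 0; 0 0 0 0 0 0; 0 0 0 0 0 0")

```text
t: 66.12
tool_pos: [0.5572, 0.0703, 0.0476]
tool_rot: [-3.1, 0.508, -0.003]
contact_force: [-0.8, 0.2, 0.9]
opening: 0.0425
```

step_arm(increments="0 0 0 0 0 0; 0 0 0 0 0 0; 0 0 0 0 0 0; 0 0 0 0 0 0; 0 0 0 0 0 0; 0 0 0 0 0 0", fingers=-1)

```text
t: 66.62
tool_pos: [0.556, 0.0709, 0.0483]
tool_rot: [-3.1, 0.508, 0.003]
contact_force: [-6.3, 1.5, 7.4]
opening: 0.0124
```

step_arm(increments="-0.1 0 0 0 0 0; -0.3 0 0 0 0 0; -0.4 0 0 0 0 0; -0.5 0 0 0 0 0; -0.5 0 0 0 0 0; -0.5 0 0 0 0 0; -0.4 0 0 0 0 0; -0.3 0 0 0 0 0; -0.2 0 0 0 0 0; 0 0 0 0 0 0; 0 0 0 0 0 0")

```text
t: 67.53
tool_pos: [0.4804, 0.0961, 0.0482]
tool_rot: [-3.1, 0.507, -0.002]
contact_force: [-1.8, -1.2, 9.2]
opening: 0.0124
```

step_arm(increments="-0.1 0 0 0 0 0; -0.15 0 0 0 0 0; -0.15 0 0 0 0 0; -0.1 0 0 0 0 0; 0 0 0 0 0 0; 0 0 0 0 0 0")

```text
t: 68.03
tool_pos: [0.469, 0.0999, 0.0482]
tool_rot: [3.1, -0.507, 0.003]
contact_force: [-1.2, -0.7, 7.8]
opening: 0.0122
```

step_arm(increments="-0.15 0 0 0 0 0; -0.15 0 0 0 0 0; 0 0 0 0 0 0; 0 0 0 0 0 0")

```text
t: 68.37
tool_pos: [0.4684, 0.1002, 0.0484]
tool_rot: [3.099, -0.507, 0.033]
contact_force: [24.9, -9.1, -14.9]
opening: 0.0126
```

step_arm(increments="0.15 0 0 0 0 0; 0.1 0 0 0 0 0; 0 0 0 0 0 0; 0 0 0 0 0 0")

```text
t: 68.7
tool_pos: [0.4686, 0.1001, 0.0483]
tool_rot: [3.1, -0.508, 0.006]
contact_force: [1.1, -2.0, 6.8]
opening: 0.0124
```

step_arm(increments="0 0 0 0 0 0; 0 0 0 0 0 0; 0 0 0 0 0 0; 0 0 -0.4 0 0 0; 0 0 -1 0 0 0; 0 0 -1 0 0 0; 0 0 -1 0 0 0; 0 0 -1 0 0 0; 0 0 -1 0 0 0; 0 0 -1 0 0 0; 0 0 -1 0 0 0; 0 0 0 0 0 0", fingers=0)

```text
t: 69.7
tool_pos: [0.4699, 0.1005, 0.2383]
tool_rot: [-3.098, 0.508, -0.015]
contact_force: [1.2, -0.2, 0.6]
opening: 0.0428
```

```bash
python3 plan.py .6 .2 .25 -18.5;python3 - <<'E'
from h import *
snap('wrist','w39.png');snap('top','t39.png');snap('scene','s39.png')
E
python3 crop.py t39.png 200 150 440 270 t39c.png; python3 crop.py s39.png 220 110 440 320 s39c.png;python3 crop.py w39.png 270 70 490 235 w39c.png
```

```text
t 69.70 pos [0.4699 0.1005 0.2383] yaw -18.6 tilt [ 0.01   0.001 -1.   ] f [ 1.2 -0.2  0.6] open 0.0428
shift(units,tool) [ 3.67 -5.43 -0.41] turn [-0.04 -0.09 -0.02]
3.3333333333333335
2.857142857142857
3.6363636363636362
```

View pics/w39.png

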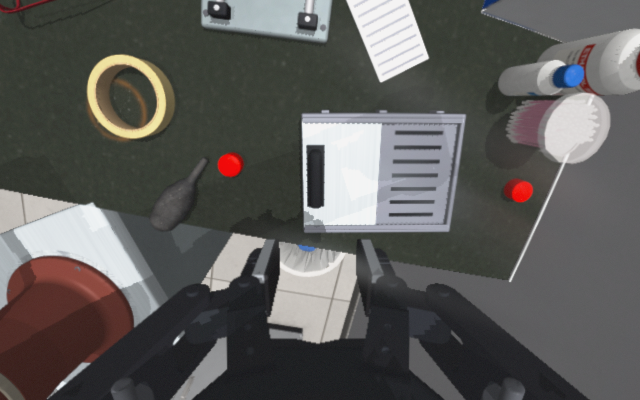

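View pics/t39c.png

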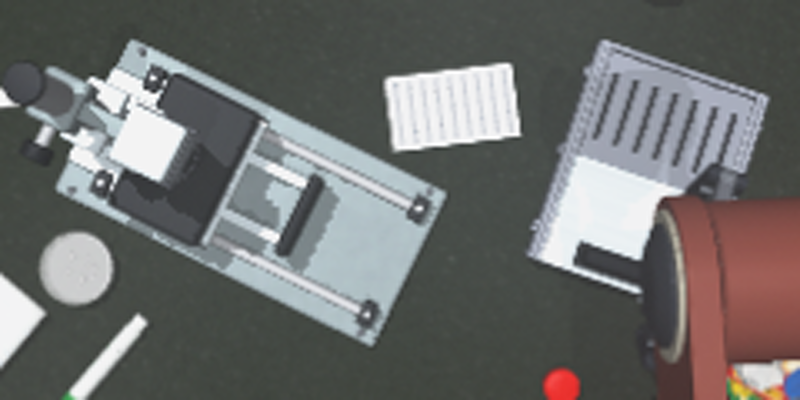

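View pics/s39c.png

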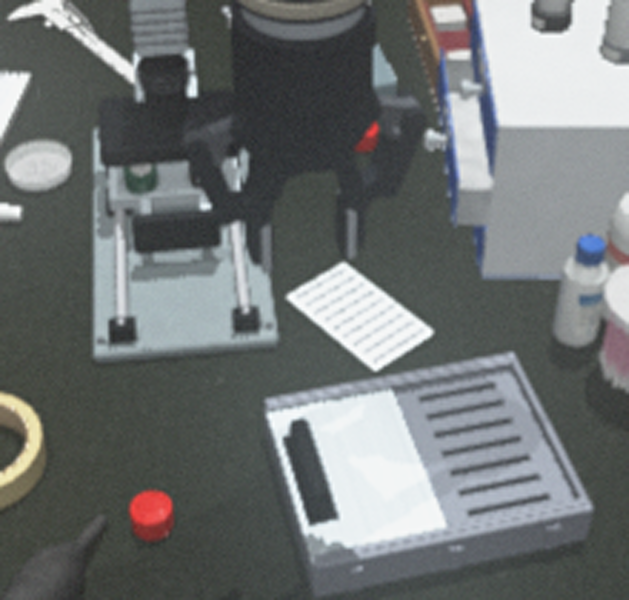

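step_arm(increments="-0.3 0.7 -0.3 0 0 0; -0.3 0.9 0 0 0 0; 0 1 0 0 0 0; 0 1 0 0 0 0; 0 1 0 0 0 0; 0 0.7 0 0 0 0; 0 0 0 0 0 0; 0 0 0 0 0 0")

```text
t: 70.52
tool_pos: [0.4101, -0.0207, 0.2375]
tool_rot: [-3.099, 0.511, 0.004]
contact_force: [0.0, 0.3, -0.1]
opening: 0.0426
```

```bash
python3 - <<'E'
from h import *
snap('top','t40.png');snap('scene','s40.png')
E
python3 crop.py s40.png 220 110 360 250 s40c.png;python3 crop.py t40.png 200 150 440 270 t40c.png
```

```text
4.285714285714286
3.3333333333333335
```

View pics/s40c.png

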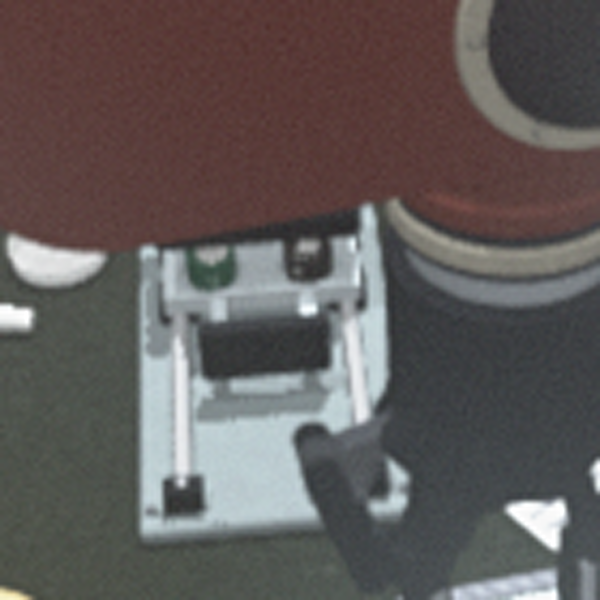

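View pics/t40c.png

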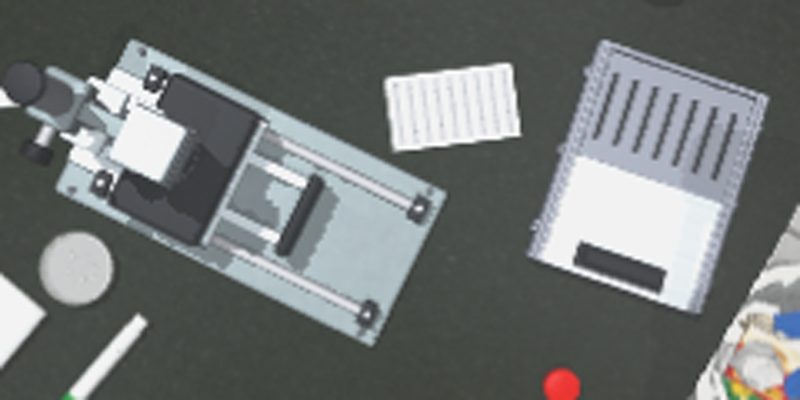

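Both new mounts stand upright in the carriage's front pockets (crop 212,265 and 308,258). The carriage is home, the cover is shut and nothing else has moved, so I am handing in.

```bash
python3 -c "
from station import ctrl
print(ctrl.finish_job())"
```

```text
the job is handed in; nothing more can be done
None
```

The batch is changed and the job is handed in at about 71 s. No verdict is reported.

**What I did**
- I pulled the carriage to its front stop and slid the cover fully back.
- The carriage held three mounts, two black and one green. They are now in the front right, front left and back left compartments of the dry box.
- The two waiting mounts, one green and one black, are now in the front pockets of the carriage.
- I then pushed the carriage home and shut the cover.

**Last checks**
- **Carriage:** it travelled about 139 mm, and the force rose sharply at the rear stop. The final top view shows the pull back where it started.
- **Cover:** it closed over 92.4 mm, which matches its full stroke, and met its front stop. It looked flush in the final views.
- **Inspected mounts:** the last picture before the cover closed shows all three flat and face up, each in its own compartment. They cannot be seen now.
- **New mounts:** both looked flat in their pockets before the carriage went in, and both were still upright in the final scene view.
- **Bystanders:** the dish looked unmoved in the final views, and the bottle was still standing in its place.
- **Robot:** the gripper ended raised and clear.

**What disagreed:** the wrist and top cameras differed by up to about 6 mm on some points. I took the stop contacts and the close-up views as the reference. I saw no knocked mount and no slipped grip.

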